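# Top up the canister feeder and issue the old stock

### The arm

A 7-joint arm with a two-finger parallel gripper is mounted at the origin on a cart in front of the work surface, level with it; the furniture and walls round the work are solid. World frame = base frame: x ahead of the robot, y to its left, z up, the work surface at z = 0. Lengths are in m, angles in rad, forces in N, time in s.
With the tool pointing down it reaches from about 0.425 to 0.875 m from the base axis. Payload 4.7 kg.
Tool frame: the origin (TCP) lies on the mounting face of the last link; the fingertips stand 173 mm ahead of it and the grasp point (between the pads) lies 155 mm ahead of it (env.tip_extent is the distance from the TCP to the fingertips, in m); z points along the fingers, y is the line along which they close (so a half turn about z gives the same grasp; the last joint's range is limited). The gripper opens to 85 mm and grips with 20 to 120 N. Pads are 22 mm wide; open, the fingers measure 114 mm over their backs; the gripper's body (76 mm by 85 mm) begins 54 mm behind the grasp point. The pads swing forward as they close: fully open they stand 13 mm farther back than shut.
Start: joints at [1.175, 0.321, -0.07, 1.45, 0.023, 1.371, -0.057], TCP at [0.259, -0.596, 0.405] pointing down, gripper open.
Joint ranges: [-2.86, 2.86], [-0.3, 2.09], [-1.38, 1.24], [0.06, 2.45], [-1.56, 4.7], [0.09, 2.05], [-2.69, 2.69]. Speed limits (rad/s): [2.57, 2.57, 3.14, 3.14, 3.14, 3.14, 3.14].

### API

Orientations are given as [roll, pitch, yaw] about the fixed x, y, z axes, in that order (R = Rz(yaw) Ry(pitch) Rx(roll)).
In Python, from rig import readout, optics, env gives the robot as it stands.
- The arm moves only by the tool play_rows, never from a script. Its argument "plan" is one flat list of numbers, 7 for each row, row after row: the opening, from -1 (shut) to 1 (fully open), then the shift along the tool's x, y, z as a fraction of full scale, then the turn, a rotation vector about the tool's x, y, z as a fraction of full scale. In form: [grip, tx, ty, tz, ax, ay, az, grip, tx, ty, tz, ax, ay, az, ...]. A call has 1 to 20 rows; each row shifts and turns the commanded pose from where the row before left it, along the tool's axes as they then stand; what a row does not reach is not made up. Full scale, the value 1, is 150 mm for a shift and 180 degrees for a turn. A row lasts 1/12 s, in which the tool goes at most 41.7 mm and 7.16 degrees, less where a joint would pass 70% of its speed; a pose out of reach is approached as far as the arm can. A call with a number of a shift or a turn outside -1 to 1 is refused whole. A call with a gripper value outside its range is refused whole. The fingers move at their own pace and stop on an object; "grip_force" is the grip in N (left out, the last holds). Time passes only in rows, so rows that do not move let the fingers close. It gives the time, the measured TCP pose, the force, the opening and the grip force at its end, in the units of the state.
- readout.read_state(): the state, without advancing time (a new reading comes with each control period).
- optics.camera(name): name is "side" or "top"; returns a dict with "img" (420x560x3 uint8, blue, green, red), "mtx" (3x3 intrinsics, pixels), "D" ([k1, k2, p1, p2, k3] as OpenCV has them; the pictures are not rectified), "R" (3x3) and "t" (3): a world point X has camera coordinates R X + t. Camera axes: x right, y down, z forward; pixel columns grow to the right and rows downward; lengths in m; the calibration is good to about 2 mm. A picture is of the moment at which its call begins. There is no depth.
- env.job_done(): hands the job in; it is judged then, once.
The state is a dict: "time_s": time; "joint_positions": joint angles; "dq": joint speeds; "joint_torque": joint torques, N m; "tcp_pos": TCP position; "eef_rot": TCP orientation; "ft_force": force on the tool from outside, world axes, zero at the start; "moment": the same for the moment, N m; "opening": finger opening in m; "finger_force": force on a finger pad.
Only numpy, scipy, OpenCV 4.12 (cv2) and the standard library are available. Lean on these libraries where they do the work, as an engineer would, in place of code of your own. Each camera call takes 0.05 s, during which the arm holds its last target. There are 200 camera calls.

### The job

Press the sprung caps of the loose canisters fully home and stand every one of these canisters upright in the empty cells of the feeder, with its gate shut. Then put the tray under the feeder's outlet end and slide the gate only far enough to drop the two old canisters, which were in the feeder from the start, through the bottom into the tray; do not lift them out at the top, and leave the new ones in the feeder. Finally shut the gate fully and bring the tray with the two canisters back to the middle of its mat, square to it.

Things in the scene. Friction and masses are not known exactly. Their poses are not given: they have to be found in the camera images.
- feeder: Fixed grey gravity feeder: a row of six square cells on a stand, open at top and bottom, floored by one sliding gate. Origin on the bench under the row's middle, y along the row, x across it (robot on the -x side), z up. Cells 48 mm square inside, 52 mm apart; walls and dividers end 162 mm above the bench, 22 mm above the gate. Stand under feeder y 10 to 165 mm only.
- cell_0 (a point): Centre of cell 0, the last cell at the outlet end (feeder y = -130 mm), on the upper face of the gate, 140 mm above the bench. Cells 1 to 5 follow every 52 mm towards +y. Cells 0 and 1 hold the two old canisters at the start, cells 2 to 5 are empty. Axes as the feeder's.
- cell_5 (a point): Centre of cell 5, the cell nearest the gate's handle (feeder y = +130 mm), on the upper face of the gate. Round the feeder stand fixed things: behind it two open fabric bins 0.255 m high, one at world x over 0.56, y -0.30 to -0.01, one at x over 0.575, y 0.07 to 0.34; and a vice 0.12 m high at world x under 0.47, y 0.12 to 0.24.
- gate (a joint): The sliding bottom gate, m: 0 shut, growing as it is pulled to the feeder's +y, at most 0.17. Plate 5 mm thick, underside 135 mm above the bench. Its edge starts at the -y end of the row: 0.052 uncovers one cell, 0.104 two. A canister drops once its cell is uncovered and tips off when its own middle is. Slides with about 3 N and stays where it is left.
- gate_grip (a point): Grip point of the gate's black upright handle, 20 mm below the handle's top; the handle is 14 mm thick along the feeder's y, 32 mm wide along x, and stands on the gate's +y end, 0.208 m from the feeder's middle when shut. Top of the handle 185 mm above the bench. Axes as the feeder's; moves with the gate.
- outlet (a point): Point on the bench straight under the divider between cells 0 and 1, the two outlet cells. Round it the bench is clear on the -y side; at world y about 0 the bench has a gap some 50 mm wide. Axes as the feeder's.
- tray: Loose grey open plastic tray, 200 mm along its x, 110 mm along its y, walls 50 mm high and 5 mm thick, 0.35 kg, with a low divider wall (40 mm high) across it 36 mm to the +x side of its centre, which belongs under the outlet point, so that one canister falls on each side. Origin at the centre of its underside, z up. It slides easily on the bench.
- tray_handle (a point): Grip point of the tray's upright handle plate, at the tray's -x end (119 mm from its centre, 13 mm off the end wall), 76 mm above the bench; the plate is 12 mm thick along the tray's x, 44 mm wide along y, its top 95 mm above the bench. Axes as the tray's.
- mat: The tray's thin dark mat lying flat on the bench (250 x 150 mm, 1 mm, long way along its x; it does not hinder sliding). Origin at its centre; the tray stands on it at the start, its x axis along the mat's, about along the world's +y.
- new_1_mid (a point): Loose canister standing upright on the bench (may be absent): aluminium body 40 mm across and 52 mm high with a black push-on cap, 38 mm across, 18 mm high; 70 mm high over all with the cap home. Site on its axis, 35 mm above its foot; z along the axis towards the cap. About 0.15 kg.
- cap_new_1 (a joint): How far the cap of new_1 stands proud, m: 0 fully home, 0.013 at most (a steel neck shows under it). Held by friction: takes about 4 N to press down; stays where it is left.
- new_2_mid (a point): Loose canister standing upright on the bench (may be absent): aluminium body 40 mm across and 52 mm high with a black push-on cap, 38 mm across, 18 mm high; 70 mm high over all with the cap home. Site on its axis, 35 mm above its foot; z along the axis towards the cap. About 0.15 kg.
- cap_new_2 (a joint): How far the cap of new_2 stands proud, m: 0 fully home, 0.013 at most (a steel neck shows under it). Held by friction: takes about 4 N to press down; stays where it is left.
- new_3_mid (a point): Loose canister standing upright on the bench (may be absent): aluminium body 40 mm across and 52 mm high with a black push-on cap, 38 mm across, 18 mm high; 70 mm high over all with the cap home. Site on its axis, 35 mm above its foot; z along the axis towards the cap. About 0.15 kg.
- cap_new_3 (a joint): How far the cap of new_3 stands proud, m: 0 fully home, 0.013 at most (a steel neck shows under it). Held by friction: takes about 4 N to press down; stays where it is left.
- new_4_mid (a point): Loose canister standing upright on the bench (may be absent): aluminium body 40 mm across and 52 mm high with a black push-on cap, 38 mm across, 18 mm high; 70 mm high over all with the cap home. Site on its axis, 35 mm above its foot; z along the axis towards the cap. About 0.15 kg.
- cap_new_4 (a joint): How far the cap of new_4 stands proud, m: 0 fully home, 0.013 at most (a steel neck shows under it). Held by friction: takes about 4 N to press down; stays where it is left.
- old_1_mid (a point): Canister of the old stock, same size and look with its cap home (fixed); stands in cell 0 at the start. Site on its axis, 35 mm above its foot.
- old_2_mid (a point): Canister of the old stock, same size and look with its cap home (fixed); stands in cell 1 at the start. Site on its axis, 35 mm above its foot.
Mind the look-alikes: they are no part of the job. What is shaped like the part that bears new_1_mid but blue or green is not meant. Leave any green look-alike of the part that bears new_3_mid alone.

How it is judged:
By the outcome, as a careful person would: the job done as asked, in the order asked, and still so for the second after the job is handed in, with the robot touching nothing.
Of new_1, new_2, new_3, new_4 only 2 to 4 are there at a start; the rules pass over those that are not, and their reading is None.
At some moment in a run one of tray may be knocked a few centimetres aside while the robot is not near it.
It also fails if it takes over 210 s, if anything falls off the work surface, if the arm or the gripper's body presses on something with over 40 N, if the wrist force passes 120 N, or if a joint passes its speed limit or range.

## Working session

There is one attempt and no reset: what is moved stays moved. The work goes in short steps, Python scripts to look and compute and a tool call to move; the robot and the scene stay as the last step left them, time stands still between calls to the robot, and variables do not carry over. Pictures are saved under pics/ and viewed, at most 14 in all, crops included, and the job is handed in when it is done.

Besides the shell and the picture viewer there is one more tool, called after "Call:" by a JSON object that holds its "method" and its "body". play_rows: Moves the arm, as the interface text tells. Shift numbers are shares of 150 mm and turn numbers shares of 180 degrees, none past 1 either way. Its arguments: {"type":"object","properties":{"plan":{"type":"array","items":{"type":"number"}},"grip_force":{"type":"number"}},"required":["plan"]}

```bash
ls; mkdir -p pics
python3 - <<'E'
from rig import readout, optics, env
import cv2
print(readout.read_state())
for n in ("side","top"):
    c=optics.camera(n); cv2.imwrite(f"pics/{n}0.png",c["img"])
    print(n,c["mtx"],c["D"],c["R"],c["t"])
E
```

```text
pics
{'time_s': 0.0, 'joint_positions': array([ 1.17512519,  0.32187404, -0.07006099,  1.45169234,  0.02257916,
        1.37078778, -0.05689071]), 'dq': array([ 0.00103515,  0.00071672, -0.00112725,  0.00078698,  0.00051358,
       -0.00199799,  0.0003992 ]), 'joint_torque': array([ 4.31654562e-04, -4.93584931e+01, -3.81810693e-01, -3.14335620e+01,
        1.30827469e-02,  1.13197629e-02,  1.86973244e-05]), 'tcp_pos': array([ 0.25884078, -0.59601952,  0.40358111]), 'eef_rot': array([-3.13961943e+00,  8.52772726e-05,  4.09784789e-01]), 'ft_force': array([-0.19321459, -0.19960652,  0.08948229]), 'moment': array([-0.00087361, -0.00885153, -0.01243842]), 'finger_force': 0.0, 'opening': 0.08529583981037644}
side [[528.71896645   0.         275.77809802]
 [  0.         528.71896645 206.61183794]
 [  0.           0.           1.        ]] [0.0245578 0.        0.        0.        0.       ] [[-0.91616813 -0.40033986 -0.01907745]
 [-0.14875623  0.38385293 -0.91133337]
 [ 0.37216601 -0.8320967  -0.41122687]] [0.43440033 0.17104977 1.59399202]
top [[476.35045932   0.         286.79054858]
 [  0.         476.35045932 208.110705  ]
 [  0.           0.           1.        ]] [-0.09366914  0.          0.          0.          0.        ] [[-2.41601513e-02 -9.99704701e-01 -2.60713766e-03]
 [-9.91922388e-01  2.42967521e-02 -1.24497563e-01]
 [ 1.24524144e-01 -4.21801747e-04 -9.92216488e-01]] [-0.02702396  0.50074791  1.57530114]
```

View pics/side0.png

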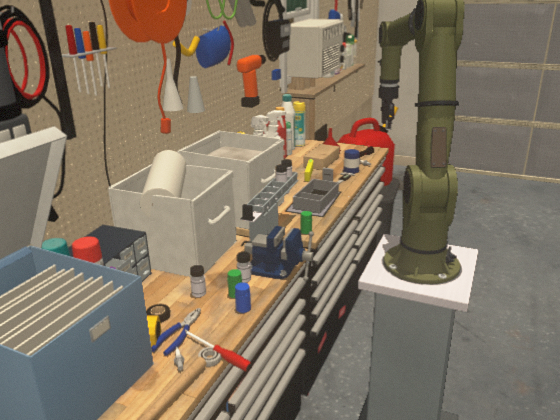

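View pics/top0.png

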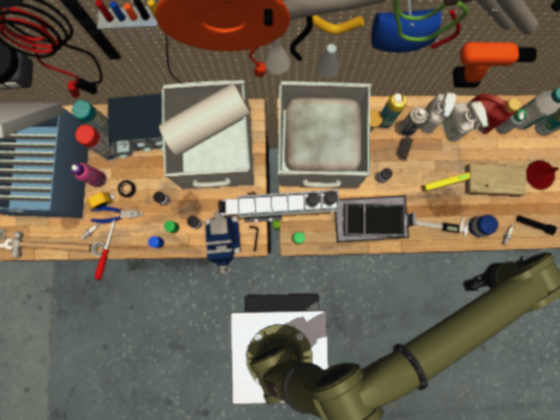

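```bash
cat > h.py <<'E'
from rig import readout, optics, env
import cv2, numpy as np
def px2w(c,u,v,z):
    p=cv2.undistortPoints(np.array([[[u,v]]],float),c["mtx"],np.array(c["D"]))[0,0]
    R,t=np.array(c["R"]),np.array(c["t"]); d=R.T@np.array([p[0],p[1],1]); o=-R.T@t
    return o+d*(z-o[2])/d[2]
def w2px(c,X):
    return cv2.projectPoints(np.array(X,float).reshape(-1,1,3),cv2.Rodrigues(np.array(c["R"]))[0],np.array(c["t"]),c["mtx"],np.array(c["D"]))[0][:,0]
def crop(c,u0,v0,u1,v1,s,name):
    cv2.imwrite(name,cv2.resize(c["img"][v0:v1,u0:u1],None,fx=s,fy=s,interpolation=cv2.INTER_CUBIC))
E
python3 - <<'E'
from h import *
c=optics.camera("top"); s=optics.camera("side")
crop(c,140,160,420,270,2.85,"pics/t1.png")
a=cv2.resize(s["img"][230:330,180:320],None,fx=4,fy=4,interpolation=cv2.INTER_CUBIC)
crop(s,180,140,380,290,4,"pics/s1.png")
for n,u,v,z in [("c162",162,198,.08),("c194",194,222,.08),("c385",385,176,.08),("old1",331,198,.21),("old2",313,199,.21),("feL",222,208,.162),("traycorner",337,238,0),("front edge",300,257,0)]:
    print(n,px2w(c,u,v,z).round(3))
E
```

```text
c162 [0.538 0.372 0.08 ]
c194 [0.455 0.265 0.08 ]
c385 [ 0.593 -0.367  0.08 ]
old1 [ 0.505 -0.173  0.21 ]
old2 [ 0.503 -0.118  0.21 ]
feL [0.489 0.162 0.162]
traycorner [ 0.397 -0.208  0.   ]
front edge [ 0.335 -0.08   0.   ]
```

View pics/t1.png

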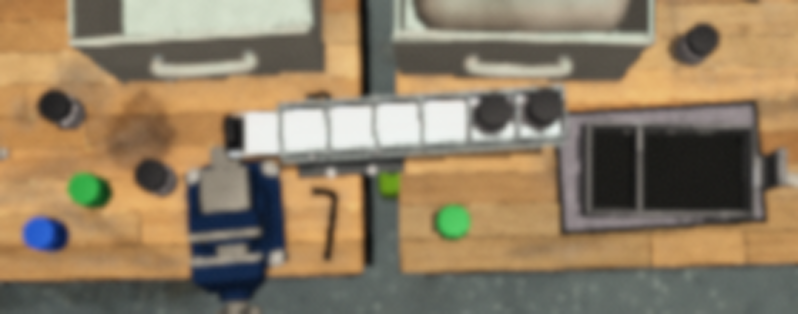

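View pics/s1.png

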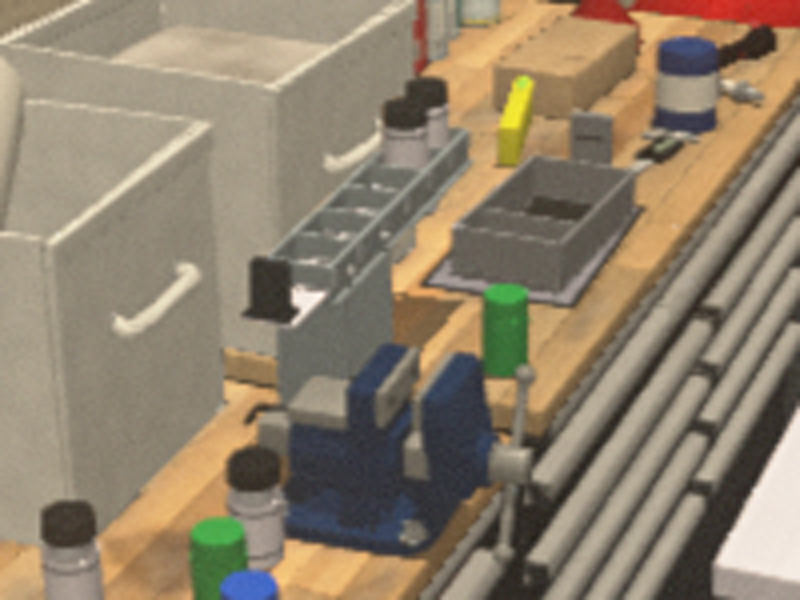

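```bash
cat >> h.py <<'E'
from scipy.optimize import least_squares
def fitpose(obs,z0=0,guess=(.5,-.05,0)):
    # obs: (cam,(u,v),(x,y,z) local); returns x,y,yaw
    def f(p):
        cs,sn=np.cos(p[2]),np.sin(p[2]); r=[]
        for c,uv,q in obs:
            r+=list(w2px(c,[p[0]+cs*q[0]-sn*q[1],p[1]+sn*q[0]+cs*q[1],q[2]])[0]-np.array(uv))
        return r
    s=least_squares(f,guess,loss="soft_l1"); return s.x,np.array(f(s.x)).reshape(-1,2).round(1)
def blob(c,u,v,z,rad=12,thr=60):
    g=cv2.cvtColor(c["img"],cv2.COLOR_BGR2GRAY); u,v=int(u),int(v)
    w=(g[v-rad:v+rad+1,u-rad:u+rad+1]<thr).astype(np.uint8)
    n,l,st,ce=cv2.connectedComponentsWithStats(w)
    i=1+np.argmax(st[1:,4]); return ce[i]+[u-rad,v-rad],st[i,2:5]
E
python3 - <<'E'
from h import *
c=optics.camera("top"); s=optics.camera("side")
T=lambda x,y:(x/2.85+140-.3,y/2.85+160-.3); S=lambda x,y:(x/4+180-.4,y/4+140-.4)
# feeder: outer box +-.028 x, +-.158 y (assumed) ; far row is +x
ob=[(c,T(281,105),(.028,.158,.162)),(c,T(281,157),(-.028,.158,.162)),(c,T(562,87),(.028,-.158,.162)),(c,T(563,138),(-.028,-.158,.162)),
 (c,T(235,133),(0,.208,.185)),(c,T(493,112),(0,-.078,.21)),(c,T(543,107),(0,-.130,.21)),
 (s,S(427,92),(0,-.130,.21)),(s,S(405,112),(0,-.078,.21)),(s,S(270,248),(.028,.158,.162))]
p,r=fitpose(ob);print("feeder",p.round(4));print(r.tolist())
# tray: x along world +y
for nm,pts,g in [("mat",[(558,116),(757,103),(767,218),(563,232)],None)]:
    L=[(.125,-.075,.001),(-.125,-.075,.001),(-.125,.075,.001),(.125,.075,.001)]
    p,r=fitpose([(c,T(*a),l) for a,l in zip(pts,L)],guess=(.45,-.3,1.57));print(nm,p.round(4),r.tolist())
L=[(.1,-.055,.05),(-.1,-.055,.05),(-.1,.055,.05),(.1,.055,.05)]
p,r=fitpose([(c,T(*a),l) for a,l in zip([(580,124),(750,118),(756,209),(585,214)],L)],guess=(.45,-.3,1.57));print("tray",p.round(4),r.tolist())
for n,u,v in [("A",162,198),("B",194,222),("C",386,175)]:
    b=blob(c,u,v,0);print(n,b,px2w(c,*b[0],.076).round(4))
crop(c,365,155,405,195,10,"pics/C.png")
im=c["img"]; P=im[150:250,130:230]; cv2.imwrite("pics/AB.png",np.hstack([cv2.resize(P,(400,400),interpolation=2),cv2.resize(im[155:195,365:405],(400,400),interpolation=2)]))
for uv in [(252,174),(250,182),(163,180),(280,175)]: print(uv,px2w(c,*uv,.255).round(3))
E
```

```text
feeder [ 0.5004 -0.0425  0.0441]
[[-1.9, 0.7], [-0.9, 0.3], [0.9, 0.1], [2.0, 0.0], [-2.3, -0.1], [1.0, -0.2], [0.7, 0.3], [-0.3, -2.5], [-0.1, -2.7], [-1.6, 2.0]]
mat [ 0.4616 -0.3303  1.6035] [[-1.4, -1.7], [0.5, -1.2], [0.7, 1.6], [-0.2, 1.1]]
tray [ 0.4573 -0.3294  1.5796] [[0.2, -0.6], [-0.1, -0.4], [-0.2, 0.3], [0.0, 0.7]]
A (array([158.89873418, 196.78481013]), array([11, 10, 79], dtype=int32)) [0.5425 0.3835 0.076 ]
B (array([192.62666667, 221.06666667]), array([10, 10, 75], dtype=int32)) [0.4591 0.2707 0.076 ]
C (array([385.23333333, 173.53333333]), array([10,  9, 60], dtype=int32)) [ 0.602  -0.3689  0.076 ]
(252, 174) [0.575 0.06  0.255]
(250, 182) [0.551 0.067 0.255]
(163, 180) [0.564 0.323 0.255]
(280, 175) [ 0.57  -0.022  0.255]
```

View pics/AB.png

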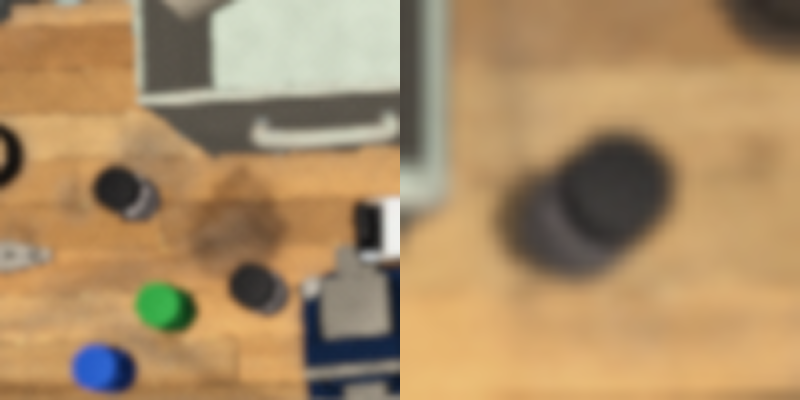

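```bash
cat >> h.py <<'E'
def overlay(c,polys,win,s,name):
    u0,v0,u1,v1=win
    im=cv2.resize(c["img"][v0:v1,u0:u1],None,fx=s,fy=s,interpolation=cv2.INTER_CUBIC)
    for P,col in polys:
        q=((w2px(c,P)-[u0,v0]+.5)*s).round().astype(np.int32)
        cv2.polylines(im,[q.reshape(-1,1,2)],True,col,1,cv2.LINE_AA)
    cv2.imwrite(name,im); return im
def tf(p,L):
    cs,sn=np.cos(p[2]),np.sin(p[2]); L=np.array(L,float)
    return np.c_[p[0]+cs*L[:,0]-sn*L[:,1],p[1]+sn*L[:,0]+cs*L[:,1],L[:,2]]
def circ(x,y,z,r): 
    t=np.linspace(0,2*np.pi,24); return np.c_[x+r*np.cos(t),y+r*np.sin(t),0*t+z]
def rect(x0,x1,y0,y1,z): return [(x0,y0,z),(x1,y0,z),(x1,y1,z),(x0,y1,z)]
E
cat > ov.py <<'E'
from h import *
import sys
def polys(F,cans):
    R=(0,0,255);G=(0,255,0);Y=(0,255,255)
    o=[(tf(F,rect(-.024,.024,-.130+.052*i-.024,-.130+.052*i+.024,.162)),R) for i in range(6)]
    o+=[(tf(F,rect(-.016,.016,.201,.215,.185)),Y)]
    for y in (-.130,-.078):
        o+=[(tf(F,circ(0,y,.21,.019)),G)]
    for x,y,zt in cans: o+=[(circ(x,y,zt,.019),G),(circ(x,y,0,.02),Y)]
    return o
E
python3 - <<'E'
from ov import *
c=optics.camera("top"); s=optics.camera("side")
F=(.5004,-.0425,.0441); cans=[(.5425,.3835,.076),(.459,.2695,.076),(.602,-.371,.076)]
a=overlay(c,polys(F,cans),(145,165,345,240),4,"pics/x.png")
b=overlay(s,polys(F,cans),(180,150,310,300),4,"pics/x.png")
cv2.imwrite("pics/ov1.png",a); cv2.imwrite("pics/ov2.png",b)
E
```

```text
(no output)
```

View pics/ov1.png

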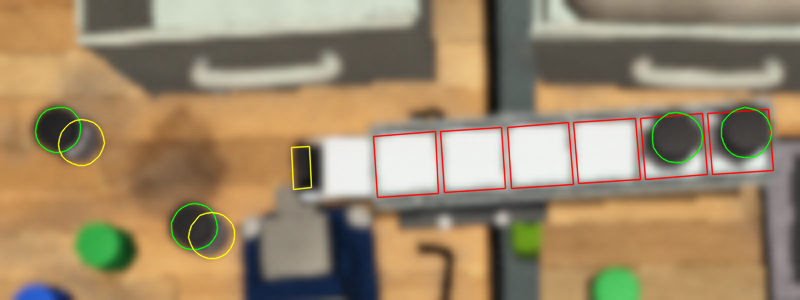

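View pics/ov2.png

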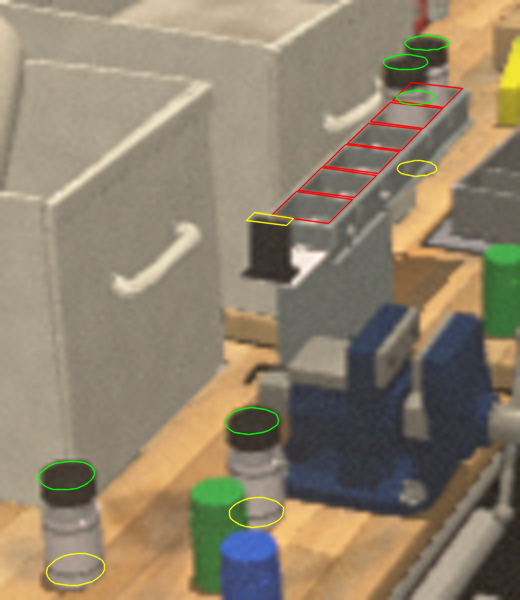

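```bash
cat > mv.py <<'E'
import numpy as np, json, sys
from scipy.spatial.transform import Rotation as Ro
from rig import readout
def plan(wps,hold=0,step=.036,ang=6.5):
    """wps: (x,y,z,yawdeg,grip[,step])"""
    s=readout.read_state(); p=np.array(s["tcp_pos"]); R=Ro.from_euler("xyz",s["eef_rot"]); out=[]
    print("now",p.round(4),np.degrees(s["eef_rot"]).round(1),"F",s["ft_force"].round(1),"open",round(s["opening"],4),"t",s["time_s"])
    for w in wps:
        tp=np.array(w[:3]); tR=Ro.from_euler("xyz",[np.pi,0,np.radians(w[3])]); st=w[5] if len(w)>5 else step
        n=max(1,int(np.ceil(max(np.linalg.norm(tp-p)/st,np.degrees((R.inv()*tR).magnitude())/ang))))
        for i in range(n):
            k=1/(n-i); d=R.inv().apply((tp-p)*k)/.15; r=(R.inv()*tR).as_rotvec()*k/np.pi
            d,r=d.round(3),r.round(3); out.append([w[4],*d,*r]); p=p+R.apply(d*.15); R=R*Ro.from_rotvec(r*np.pi)
    out+=[[wps[-1][4]]+[0]*6]*hold
    for i in range(0,len(out),20): print(len(out[i:i+20]),json.dumps([float("%g"%v) for r in out[i:i+20] for v in r]).replace(".0,",",").replace("-0,","0,").replace(" ",""))
E
python3 -c "
from mv import *
plan([(.602,-.371,.40,90,-1),(.602,-.371,.275,90,-1),(.602,-.371,.256,90,-1,.01)],2)"
```

```text
now [ 0.2589 -0.5962  0.4046] [-180.     0.    23.5] F [-0.6 -0.2  0.2] open 0.0854 t 0.4
20 [-1,0.225,-0.039,0.003,0,0,-0.031,-1,0.227,-0.017,0.003,0,0,-0.031,-1,0.228,0.005,0.002,0,0,-0.031,-1,0.226,0.028,0.003,0,0,-0.031,-1,0.223,0.049,0.002,0,0,-0.031,-1,0.217,0.071,0.003,0,0,-0.031,-1,0.209,0.092,0.002,0,0,-0.031,-1,0.199,0.111,0.003,0,0,-0.031,-1,0.187,0.13,0.002,0,0,-0.03,-1,0.174,0.147,0.003,0,0,-0.031,-1,0.158,0.164,0.002,0,0,-0.03,-1,0.143,0.178,0.003,0,0,-0.031,-1,0,0,0.208,0,0,0,-1,0,0,0.208,0,0,0,-1,0,0,0.208,0,0,0,-1,0,0,0.209,0,0,0,-1,0,0,0.063,0,0,0,-1,-0.001,0,0.064,0,0,0,-1,0,0,0,0,0,0,-1,0,0,0,0,0,0.0]
```

Call:
{"method": "play_rows", "body": {"plan": [-1,0.225,-0.039,0.003,0,0,-0.031,-1,0.227,-0.017,0.003,0,0,-0.031,-1,0.228,0.005,0.002,0,0,-0.031,-1,0.226,0.028,0.003,0,0,-0.031,-1,0.223,0.049,0.002,0,0,-0.031,-1,0.217,0.071,0.003,0,0,-0.031,-1,0.209,0.092,0.002,0,0,-0.031,-1,0.199,0.111,0.003,0,0,-0.031,-1,0.187,0.13,0.002,0,0,-0.03,-1,0.174,0.147,0.003,0,0,-0.031,-1,0.158,0.164,0.002,0,0,-0.03,-1,0.143,0.178,0.003,0,0,-0.031,-1,0,0,0.208,0,0,0,-1,0,0,0.208,0,0,0,-1,0,0,0.208,0,0,0,-1,0,0,0.209,0,0,0,-1,0,0,0.063,0,0,0,-1,0,0,0.064,0,0,0,-1,0,0,0,0,0,0,-1,0,0,0,0,0,0], "grip_force": 30}}

```text
time_s: 2.07
tcp_pos: [0.6026, -0.3713, 0.2576]
eef_rot: [3.14, 0.001, 1.572]
ft_force: [-0.0, -0.1, 0.3]
opening: 0.0
finger_force: 0.0
```

Call:
{"method": "play_rows", "body": {"plan": [-1,0,0,0.033,0,0,0,-1,0,0,0.033,0,0,0,-1,0,0,0.028,0,0,0,-1,0,0,0.01,0,0,0,-1,0,0,0,0,0,0,-1,0,0,0,0,0,0]}}

```text
time_s: 2.57
tcp_pos: [0.6032, -0.3715, 0.2435]
eef_rot: [3.137, 0.003, 1.572]
ft_force: [0.5, -0.3, 8.6]
opening: -0.0001
finger_force: 4.4
```

Call:
{"method": "play_rows", "body": {"plan": [-1,0,0,0.014,0,0,0,-1,0,0,0,0,0,0,-1,0,0,0,0,0,0]}}

```text
time_s: 2.82
tcp_pos: [0.6034, -0.3715, 0.2434]
eef_rot: [3.136, 0.004, 1.572]
ft_force: [-2.8, 1.2, 16.3]
opening: 0.0002
finger_force: 8.2
```

```bash
python3 -c "
from mv import *
s=readout.read_state();x,y,z=s['tcp_pos']
plan([(.602,-.371,.29,90,.4),(.602,-.371,.29,90,.4)],2)
print('grasp from .29 down to .221')"
```

```text
now [ 0.6034 -0.3715  0.2434] [179.7   0.2  90.1] F [-2.8  1.2 16.3] open 0.0002 t 2.8167
5 [0.4,0.001,-0.004,-0.155,0.001,0.001,0,0.4,0.002,-0.004,-0.156,0.001,0,0,0.4,0,0,0,0,0,0,0.4,0,0,0,0,0,0,0.4,0,0,0,0,0,0.0]
grasp from .29 down to .221
```

Call:
{"method": "play_rows", "body": {"plan": [0.4,0,0,-0.16,0,0,0,0.4,0,0,-0.17,0,0,0,0.4,0,0,0,0,0,0,0.4,0,0,0,0,0,0,0.4,0,0,0,0,0,0,0.4,0,0,0,0,0,0]}}

```text
time_s: 3.32
tcp_pos: [0.6015, -0.3707, 0.2862]
eef_rot: [-3.139, -0.001, 1.572]
ft_force: [0.2, 0.9, -0.3]
opening: 0.0596
finger_force: 0.0
```

Descend 65 mm, close, and lift.

Call:
{"method": "play_rows", "body": {"plan": [0.4,0,0,0.15,0,0,0,0.4,0,0,0.15,0,0,0,0.4,0,0,0.133,0,0,0,0.4,0,0,0,0,0,0,-1,0,0,0,0,0,0,-1,0,0,0,0,0,0,-1,0,0,0,0,0,0,-1,0,0,0,0,0,0,-1,0,0,0,0,0,0,-1,0,0,0,0,0,0]}}

```text
time_s: 4.15
tcp_pos: [0.6022, -0.371, 0.2236]
eef_rot: [3.141, 0.001, 1.572]
ft_force: [-0.8, -0.4, -1.3]
opening: 0.0368
finger_force: 30.2
```

Call:
{"method": "play_rows", "body": {"plan": [0.4,0,0,0,0,0,0,0.4,0,0,0,0,0,0,0.4,0,0,0,0,0,0,0.4,0,0,0.06,0,0,0,0.4,0,0,0.067,0,0,0,-1,0,0,0,0,0,0,-1,0,0,0,0,0,0,-1,0,0,0,0,0,0,-1,0,0,0,0,0,0,-1,0,0,0,0,0,0,-1,0,0,0,0,0,0]}}

```text
time_s: 5.07
tcp_pos: [0.6021, -0.371, 0.204]
eef_rot: [3.141, 0.0, 1.572]
ft_force: [-0.0, -0.3, -1.5]
opening: 0.0393
finger_force: 30.6
```

```bash
python3 -c "
from mv import *
F=(.5004,-.0425,.0441)
def cell(i):
    y=-.13+.052*i; return F[0]-np.sin(F[2])*y, F[1]+np.cos(F[2])*y
print([np.round(cell(i),4) for i in range(6)])
x,y=cell(2)
plan([(.60,-.371,.40,90,-1),(.49,-.34,.42,90,-1),(x,y,.42,92.5,-1)],2)"
```

```text
[array([ 0.5061, -0.1724]), array([ 0.5038, -0.1204]), array([ 0.5015, -0.0685]), array([ 0.4993, -0.0165]), array([0.497 , 0.0354]), array([0.4947, 0.0874])]
now [ 0.6021 -0.371   0.204 ] [180.    0.   90.1] F [-0.  -0.3 -1.5] open 0.0393 t 5.0667
20 [-1,0,-0.002,-0.218,0,0,0,-1,0,-0.002,-0.218,0,0,0,-1,0,-0.002,-0.218,0,0,0,-1,0,-0.003,-0.218,0,0,0,-1,0,-0.002,-0.217,0,0,0,-1,0,-0.003,-0.218,0,0,0,-1,0.052,-0.183,-0.033,0,0,0,-1,0.052,-0.183,-0.033,0,0,0,-1,0.052,-0.183,-0.034,0,0,0,-1,0.051,-0.184,-0.033,0,0,0,-1,0.226,0.01,0,0,0,-0.002,-1,0.226,0.011,0,0,0,-0.002,-1,0.226,0.013,0,0,0,-0.002,-1,0.226,0.014,0,0,0,-0.001,-1,0.226,0.015,0,0,0,-0.002,-1,0.226,0.016,0,0,0,-0.001,-1,0.226,0.017,0,0,0,-0.002,-1,0.226,0.019,0,0,0,-0.001,-1,0,0,0,0,0,0,-1,0,0,0,0,0,0.0]
```

Call:
{"method": "play_rows", "body": {"plan": [-1,0,-0.002,-0.218,0,0,0,-1,0,-0.002,-0.218,0,0,0,-1,0,-0.002,-0.218,0,0,0,-1,0,-0.003,-0.218,0,0,0,-1,0,-0.002,-0.217,0,0,0,-1,0,-0.003,-0.218,0,0,0,-1,0.052,-0.183,-0.033,0,0,0,-1,0.052,-0.183,-0.033,0,0,0,-1,0.052,-0.183,-0.034,0,0,0,-1,0.051,-0.184,-0.033,0,0,0,-1,0.226,0.01,0,0,0,-0.002,-1,0.226,0.011,0,0,0,-0.002,-1,0.226,0.013,0,0,0,-0.002,-1,0.226,0.014,0,0,0,-0.001,-1,0.226,0.015,0,0,0,-0.002,-1,0.226,0.016,0,0,0,-0.001,-1,0.226,0.017,0,0,0,-0.002,-1,0.226,0.019,0,0,0,-0.001,-1,0,0,0,0,0,0,-1,0,0,0,0,0,0]}}

```text
time_s: 6.73
tcp_pos: [0.5015, -0.0656, 0.4205]
eef_rot: [3.141, 0.001, 1.619]
ft_force: [0.0, 0.2, -1.6]
opening: 0.0391
finger_force: 31.2
```

Call:
{"method": "play_rows", "body": {"plan": [-1,-0.02,0,0.15,0,0,0,-1,0,0,0.15,0,0,0,-1,0,0,0,0,0,0,-1,0,0,0,0,0,0]}}

```text
time_s: 7.07
tcp_pos: [0.5011, -0.0728, 0.3742]
eef_rot: [-3.139, -0.0, 1.611]
ft_force: [1.0, -0.0, -1.6]
opening: 0.0389
finger_force: 31.1
```

Run:
```python
from ov import *
s=optics.camera("side"); st=readout.read_state(); x,y,z=st["tcp_pos"]; print(x,y,z)
F=(.5004,-.0425,.0441); P=polys(F,[]); f=z-.204
P+=[(circ(x,y,f,.02),(255,0,0)),(circ(x,y,f+.07,.019),(255,0,0))]
overlay(s,P,(230,140,320,220),8,"pics/ins.png")
```

```text
0.5017098997489118 -0.07242864758608923 0.3753928744175294
```

View pics/ins.png

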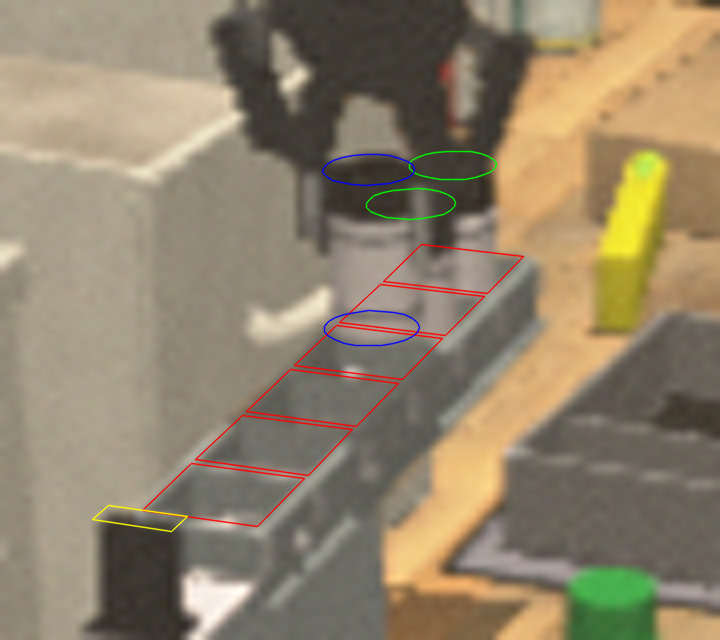

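Call:
{"method": "play_rows", "body": {"plan": [-1,0.026,0,0,0,0,0,-1,0,0,0,0,0,0,-1,0,0,0,0,0,0,-1,0,0,0.05,0,0,0,-1,0,0,0.05,0,0,0,-1,0,0,0.03,0,0,0,-1,0,0,0,0,0,0,-1,0,0,0,0,0,0]}}

```text
time_s: 7.78
tcp_pos: [0.5013, -0.0677, 0.3547]
eef_rot: [-3.14, -0.0, 1.613]
ft_force: [0.3, 0.0, -1.0]
opening: 0.039
finger_force: 31.1
```

Call:
{"method": "play_rows", "body": {"plan": [-1,0,0,0.04,0,0,0,-1,0,0,0.025,0,0,0,-1,0,0,0,0,0,0,-1,0,0,0,0,0,0]}}

```text
time_s: 8.12
tcp_pos: [0.5014, -0.0677, 0.3453]
eef_rot: [-3.141, -0.0, 1.613]
ft_force: [-0.2, 0.1, -1.1]
opening: 0.0389
finger_force: 31.1
```

Call:
{"method": "play_rows", "body": {"plan": [0.3,0,0,0.005,0,0,0,0.3,0,0,0,0,0,0,0.3,0,0,0,0,0,0,0.3,0,0,0,0,0,0,0.3,0,0,-0.1,0,0,0,0.3,0,0,-0.2,0,0,0,0.3,0,0,-0.2,0,0,0]}}

```text
time_s: 8.7
tcp_pos: [0.501, -0.0676, 0.42]
eef_rot: [-3.139, -0.001, 1.613]
ft_force: [1.2, -0.5, -0.1]
opening: 0.0554
finger_force: 0.0
```

Run:
```python
from mv import *
from h import *
c=optics.camera("top"); b=blob(c,193,221,0); print(b,px2w(c,*b[0],.076))
s=optics.camera("side"); b=blob(s,243,257,0,rad=8); print(b)
for n,P in [("B",(.459,.2695)),("A",(.5425,.3835))]:
  print(n,w2px(s,[(*P,.0832),(*P,.065)]),w2px(c,[(*P,.076)]))
b=blob(s,197,271,0,rad=8); print(b)
plan([(.459,.2695,.42,90,-1),(.459,.2695,.28,90,-1),(.459,.2695,.26,90,-1,.01)],2)
```

```text
(array([192.54794521, 220.95890411]), array([10,  9, 73], dtype=int32)) [0.45942668 0.27096075 0.076     ]
(array([243.42696629, 257.19101124]), array([12, 11, 89], dtype=int32))
B [[242.21378975 252.39289787]
 [242.49950621 257.96342975]] [[192.98986075 221.07796016]]
A [[195.90503225 265.94083694]
 [196.43962684 271.69114398]] [[158.8977255  196.78761532]]
(array([196.81818182, 273.18181818]), array([12,  6, 33], dtype=int32))
now [ 0.5029 -0.0673  0.4251] [179.5   0.2  92.4] F [ 1.  -0.7 -0.5] open 0.0554 t 8.8
18 [-1,0.226,-0.02,0.003,0,0,0.001,-1,0.225,-0.02,0.003,0,0,0.001,-1,0.225,-0.021,0.002,0,0,0.001,-1,0.225,-0.022,0.003,0,0,0.001,-1,0.225,-0.023,0.002,0,0,0.002,-1,0.225,-0.024,0.003,0.001,0,0.001,-1,0.225,-0.025,0.003,0,0,0.002,-1,0.225,-0.026,0.002,0.001,0,0.001,-1,0.226,-0.027,0.003,0,0,0.002,-1,0.225,-0.028,0.002,0.001,0.001,0.001,-1,0,0,0.233,0,0,0,-1,0,0,0.234,0,0,0,-1,0,0,0.233,0,0,0,-1,0,0.001,0.234,0,0,0,-1,0,0,0.066,0,0,0,-1,0,0,0.067,0,0,0,-1,0,0,0,0,0,0,-1,0,0,0,0,0,0.0]
```

Call:
{"method": "play_rows", "body": {"plan": [-1,0.226,-0.02,0.003,0,0,0.001,-1,0.225,-0.02,0.003,0,0,0.001,-1,0.225,-0.021,0.002,0,0,0.001,-1,0.225,-0.022,0.003,0,0,0.001,-1,0.225,-0.023,0.002,0,0,0.002,-1,0.225,-0.024,0.003,0.001,0,0.001,-1,0.225,-0.025,0.003,0,0,0.002,-1,0.225,-0.026,0.002,0.001,0,0.001,-1,0.226,-0.027,0.003,0,0,0.002,-1,0.225,-0.028,0.002,0.001,0.001,0.001,-1,0,0,0.233,0,0,0,-1,0,0,0.234,0,0,0,-1,0,0,0.233,0,0,0,-1,0,0.001,0.234,0,0,0,-1,0,0,0.066,0,0,0,-1,0,0,0.067,0,0,0,-1,0,0,0,0,0,0,-1,0,0,0,0,0,0]}}

```text
time_s: 10.3
tcp_pos: [0.4568, 0.2701, 0.2573]
eef_rot: [-3.134, -0.004, 1.572]
ft_force: [0.9, 0.3, 0.2]
opening: 0.0001
finger_force: 0.0
```

Call:
{"method": "play_rows", "body": {"plan": [-1,0,0,0.033,0,0,0,-1,0,0,0.033,0,0,0,-1,0,0,0.028,0,0,0,-1,0,0,0.01,0,0,0,-1,0,0,0.01,0,0,0,-1,0,0,0,0,0,0,-1,0,0,0,0,0,0]}}

```text
time_s: 10.88
tcp_pos: [0.4577, 0.271, 0.2433]
eef_rot: [-3.138, -0.004, 1.572]
ft_force: [-4.1, -3.9, 26.8]
opening: -0.0002
finger_force: 13.2
```

Call:
{"method": "play_rows", "body": {"plan": [0.4,0,0,-0.16,0,0,0,0.4,0,0,-0.17,0,0,0,0.4,0,0,0,0,0,0,0.4,0,0,0,0,0,0,0.4,0,0,0,0,0,0,0.4,0,0,0,0,0,0]}}

```text
time_s: 11.38
tcp_pos: [0.4561, 0.2691, 0.2872]
eef_rot: [-3.13, -0.002, 1.572]
ft_force: [0.4, -0.7, 0.1]
opening: 0.0596
finger_force: 0.0
```

Call:
{"method": "play_rows", "body": {"plan": [0.4,0,0.013,0.15,0,0,0,0.4,0,0,0.15,0,0,0,0.4,0,0,0.126,0,0,0,0.4,0,0,0,0,0,0,-1,0,0,0,0,0,0,-1,0,0,0,0,0,0,-1,0,0,0,0,0,0,-1,0,0,0,0,0,0,-1,0,0,0,0,0,0,-1,0,0,0,0,0,0]}}

```text
time_s: 12.22
tcp_pos: [0.458, 0.2697, 0.2249]
eef_rot: [-3.133, -0.003, 1.572]
ft_force: [0.4, -1.0, 0.2]
opening: 0.0368
finger_force: 30.2
```

Lift 8 mm, move to about (0.50, 0.288), set down, release.

Call:
{"method": "play_rows", "body": {"plan": [-1,0,0,-0.053,0,0,0,-1,0.06,0.1,0,0,0,0,-1,0.06,0.1,0,0,0,0,-1,0,0.08,0,0,0,0,-1,0,0,0,0,0,0,-1,0,0,0.03,0,0,0,-1,0,0,0.023,0,0,0,-1,0,0,0,0,0,0,-1,0,0,0,0,0,0]}}

```text
time_s: 12.97
tcp_pos: [0.4993, 0.2878, 0.2244]
eef_rot: [-3.132, -0.002, 1.573]
ft_force: [-0.3, -0.3, 3.0]
opening: 0.0365
finger_force: 34.0
```

Call:
{"method": "play_rows", "body": {"plan": [0.4,0,0,0,0,0,0,0.4,0,0,0,0,0,0,0.4,0,0,0,0,0,0,0.4,0,0,0.06,-0.003,0,0,0.4,0,0,0.075,0,0,0,0.4,0,0,0,0,0,0,-1,0,0,0,0,0,0,-1,0,0,0,0,0,0,-1,0,0,0,0,0,0,-1,0,0,0,0,0,0,-1,0,0,0,0,0,0,-1,0,0,0,0,0,0]}}

```text
time_s: 13.97
tcp_pos: [0.4997, 0.2878, 0.2039]
eef_rot: [3.142, -0.003, 1.572]
ft_force: [0.3, 0.4, -1.6]
opening: 0.039
finger_force: 30.3
```

```bash
python3 -c "
from mv import *
plan([(.50,.287,.42,90,-1),(.4993,-.0165,.42,92.5,-1),(.4993,-.0165,.375,92.5,-1)],3)"
```

```text
now [0.4997 0.2878 0.2039] [180.   -0.2  90.1] F [ 0.3  0.4 -1.6] open 0.039 t 13.9667
20 [-1,0,0,-0.206,0,0,0,-1,0,0,-0.206,0,0,0,-1,0,0,-0.206,0,0,0,-1,0,0,-0.206,0,0,0,-1,0,0.001,-0.206,0,0,0,-1,-0.001,0,-0.205,0,0,0,-1,0,0.001,-0.206,0,-0.001,0,-1,-0.225,-0.001,0,0,0,-0.001,-1,-0.225,-0.002,0,0,0,-0.002,-1,-0.225,-0.003,0,0,0,-0.001,-1,-0.225,-0.004,0,0,0,-0.002,-1,-0.225,-0.005,0,0,0,-0.001,-1,-0.225,-0.006,0,0,0,-0.002,-1,-0.224,-0.007,0,0,0,-0.001,-1,-0.225,-0.007,0,0,0,-0.002,-1,-0.224,-0.009,0.001,0,0,-0.001,-1,0,0,0.15,0,0,0,-1,0,0,0.15,0,0,0,-1,0,0,0,0,0,0,-1,0,0,0,0,0,0.0]
1 [-1,0,0,0,0,0,0.0]
```

Call:
{"method": "play_rows", "body": {"plan": [-1,0,0,-0.206,0,0,0,-1,0,0,-0.206,0,0,0,-1,0,0,-0.206,0,0,0,-1,0,0,-0.206,0,0,0,-1,0,0.001,-0.206,0,0,0,-1,0,0,-0.205,0,0,0,-1,0,0.001,-0.206,0,-0.001,0,-1,-0.225,-0.001,0,0,0,-0.001,-1,-0.225,-0.002,0,0,0,-0.002,-1,-0.225,-0.003,0,0,0,-0.001,-1,-0.225,-0.004,0,0,0,-0.002,-1,-0.225,-0.005,0,0,0,-0.001,-1,-0.225,-0.006,0,0,0,-0.002,-1,-0.224,-0.007,0,0,0,-0.001,-1,-0.225,-0.007,0,0,0,-0.002,-1,-0.224,-0.009,0.001,0,0,-0.001,-1,0,0,0,0,0,0,-1,0,0,0,0,0,0,-1,0,0,0.15,0,0,0,-1,0,0,0.15,0,0,0]}}

```text
time_s: 15.63
tcp_pos: [0.4999, -0.0147, 0.3758]
eef_rot: [3.138, 0.001, 1.615]
ft_force: [0.6, -0.7, -2.4]
opening: 0.0391
finger_force: 31.1
```

Call:
{"method": "play_rows", "body": {"plan": [-1,0,0,0,0,0,0,-1,0,0,0,0,0,0,-1,0,0,0,0,0,0,-1,0,0,0,0,0,0]}}

```text
time_s: 15.97
tcp_pos: [0.4999, -0.0156, 0.3764]
eef_rot: [3.139, 0.001, 1.614]
ft_force: [0.2, -0.8, -1.0]
opening: 0.0388
finger_force: 31.0
```

Call:
{"method": "play_rows", "body": {"plan": [-1,-0.006,-0.003,0.05,0,0,0,-1,0,0,0.05,0,0,0,-1,0,0,0.04,0,0,0,-1,0,0,0,0,0,0,-1,0,0,0,0,0,0]}}

```text
time_s: 16.38
tcp_pos: [0.4987, -0.0173, 0.3532]
eef_rot: [-3.14, -0.0, 1.613]
ft_force: [-0.1, 1.5, 0.0]
opening: 0.039
finger_force: 31.0
```

Call:
{"method": "play_rows", "body": {"plan": [-1,0,0,0.03,0,0,0,-1,0,0,0.025,0,0,0,-1,0,0,0,0,0,0,-1,0,0,0,0,0,0]}}

```text
time_s: 16.72
tcp_pos: [0.4988, -0.0172, 0.3454]
eef_rot: [-3.141, 0.0, 1.613]
ft_force: [0.2, 0.2, -1.1]
opening: 0.0392
finger_force: 31.0
```

Call:
{"method": "play_rows", "body": {"plan": [0.3,0,0,0.005,0,0,0,0.3,0,0,0,0,0,0,0.3,0,0,0,0,0,0,0.3,0,0,0,0,0,0,0.3,0,0,-0.1,0,0,0,0.3,0,0,-0.2,0,0,0,0.3,0,0,-0.2,0,0,0,0.3,0,0,0,0,0,0]}}

```text
time_s: 17.38
tcp_pos: [0.5005, -0.0167, 0.4258]
eef_rot: [3.132, 0.002, 1.613]
ft_force: [1.1, 0.7, 0.3]
opening: 0.0554
finger_force: 0.0
```

```bash
python3 -c "
from mv import *
plan([(.5425,.3835,.42,135,-1),(.5425,.3835,.28,135,-1),(.5425,.3835,.262,135,-1,.01)],3,step=.037)"
```

```text
now [ 0.5005 -0.0167  0.4258] [1.795e+02 1.000e-01 9.240e+01] F [1.1 0.7 0.3] open 0.0554 t 17.3833
20 [-1,0.241,0.036,0.003,0,0,-0.022,-1,0.238,0.052,0.003,0,0,-0.021,-1,0.234,0.068,0.003,0,0,-0.022,-1,0.229,0.084,0.003,0,0,-0.021,-1,0.223,0.099,0.003,0,0,-0.022,-1,0.216,0.114,0.004,0,0,-0.021,-1,0.208,0.128,0.003,0,0,-0.022,-1,0.198,0.142,0.004,0.001,0.001,-0.021,-1,0.189,0.154,0.003,0,0,-0.022,-1,0.178,0.167,0.004,0.001,0.001,-0.021,-1,0.166,0.179,0.003,0,0,-0.022,-1,0,0,0.233,0,0,0,-1,0,0,0.234,0,0,0,-1,0,0,0.233,0,0,0,-1,0.001,0,0.234,0,0,0,-1,0,0,0.06,0,0,0,-1,0,0,0.06,0,0,0,-1,0,0,0,0,0,0,-1,0,0,0,0,0,0,-1,0,0,0,0,0,0.0]
```

Call:
{"method": "play_rows", "body": {"plan": [-1,0.241,0.036,0.003,0,0,-0.022,-1,0.238,0.052,0.003,0,0,-0.021,-1,0.234,0.068,0.003,0,0,-0.022,-1,0.229,0.084,0.003,0,0,-0.021,-1,0.223,0.099,0.003,0,0,-0.022,-1,0.216,0.114,0.004,0,0,-0.021,-1,0.208,0.128,0.003,0,0,-0.022,-1,0.198,0.142,0.004,0.001,0.001,-0.021,-1,0.189,0.154,0.003,0,0,-0.022,-1,0.178,0.167,0.004,0.001,0.001,-0.021,-1,0.166,0.179,0.003,0,0,-0.022,-1,0,0,0,0,0,0,-1,0,0,0,0,0,0,-1,0,0,0.233,0,0,0,-1,0,0,0.234,0,0,0,-1,0,0,0.233,0,0,0,-1,0.001,0,0.234,0,0,0,-1,0,0,0.06,0,0,0,-1,0,0,0.06,0,0,0,-1,0,0,0,0,0,0]}}

```text
time_s: 19.05
tcp_pos: [0.54, 0.3822, 0.2561]
eef_rot: [-3.135, -0.007, 2.356]
ft_force: [-0.0, -0.2, 0.2]
opening: -0.0003
finger_force: 0.0
```

Call:
{"method": "play_rows", "body": {"plan": [-1,0,0,0,0,0,0,-1,0,0,0,0,0,0]}}

```text
time_s: 19.22
tcp_pos: [0.5401, 0.3839, 0.2589]
eef_rot: [-3.14, -0.006, 2.357]
ft_force: [-0.2, -0.0, 0.5]
opening: 0.0001
finger_force: 0.0
```

Call:
{"method": "play_rows", "body": {"plan": [-1,-0.011,0.011,0.02,0,0,0,-1,0,0,0.033,0,0,0,-1,0,0,0.033,0,0,0,-1,0,0,0.02,0,0,0,-1,0,0,0.012,0,0,0,-1,0,0,0.006,0,0,0,-1,0,0,0,0,0,0,-1,0,0,0,0,0,0]}}

```text
time_s: 19.88
tcp_pos: [0.5427, 0.3846, 0.2433]
eef_rot: [3.141, -0.004, 2.357]
ft_force: [-3.0, -4.3, 25.3]
opening: -0.0002
finger_force: 12.5
```

Home. Up, open, then grasp at body height.

Call:
{"method": "play_rows", "body": {"plan": [0.4,0,0,-0.16,0,0,0,0.4,0,0,-0.17,0,0,0,0.4,0,0,0,0,0,0,0.4,0,0,0,0,0,0,0.4,0,0,0,0,0,0,0.4,0,0,0,0,0,0]}}

```text
time_s: 20.38
tcp_pos: [0.5417, 0.3828, 0.2857]
eef_rot: [-3.134, -0.007, 2.358]
ft_force: [0.0, -0.7, 0.8]
opening: 0.0598
finger_force: 0.0
```

Call:
{"method": "play_rows", "body": {"plan": [0.4,0,0.007,0.14,0,0,0,0.4,0,0,0.14,0,0,0,0.4,0,0,0.14,0,0,0,0.4,0,0,0.13,0,0,0,0.4,0,0,0,0,0,0,0.4,0,0,0,0,0,0,-1,0,0,0,0,0,0,-1,0,0,0,0,0,0,-1,0,0,0,0,0,0,-1,0,0,0,0,0,0,-1,0,0,0,0,0,0,-1,0,0,0,0,0,0]}}

```text
time_s: 21.38
tcp_pos: [0.5424, 0.3847, 0.2062]
eef_rot: [-3.139, -0.007, 2.358]
ft_force: [-0.7, 0.6, 6.7]
opening: 0.0388
finger_force: 30.8
```

```bash
python3 -c "
from mv import *
plan([(.5425,.3835,.42,135,-1),(.497,.0354,.42,92.5,-1)],0,step=.037)"
```

```text
now [0.5424 0.3847 0.2062] [-179.8   -0.4  135.1] F [-0.7  0.6  6.7] open 0.0388 t 21.3833
16 [-1,0.001,-0.002,-0.238,0,0,0,-1,0,-0.001,-0.237,0,0,0,-1,0.001,-0.002,-0.238,0,-0.001,0,-1,0,-0.001,-0.237,0,0,0,-1,0,-0.002,-0.238,0,-0.001,0,-1,-0.002,-0.001,-0.237,-0.001,0,0,-1,-0.142,-0.186,0,0,0,0.024,-1,-0.156,-0.174,0,0,0,0.024,-1,-0.169,-0.162,0,0,0,0.024,-1,-0.18,-0.149,0,0,0,0.024,-1,-0.191,-0.135,0,0,0,0.023,-1,-0.2,-0.121,0,0,0,0.024,-1,-0.209,-0.106,0,0,0,0.023,-1,-0.216,-0.09,0,0,0,0.024,-1,-0.223,-0.074,-0.001,0,0,0.023,-1,-0.227,-0.057,0,0,0,0.024]
```

Call:
{"method": "play_rows", "body": {"plan": [-1,0.001,-0.002,-0.238,0,0,0,-1,0,-0.001,-0.237,0,0,0,-1,0.001,-0.002,-0.238,0,-0.001,0,-1,0,-0.001,-0.237,0,0,0,-1,0,-0.002,-0.238,0,-0.001,0,-1,-0.002,-0.001,-0.237,-0.001,0,0,-1,0.1,-0.1,0,0,0,0,-1,0.1,-0.1,0,0,0,0,-1,0,0,0,0,0,0,-1,0,0,0,0,0,0]}}

```text
time_s: 22.22
tcp_pos: [0.4988, 0.3835, 0.4186]
eef_rot: [-3.139, 0.0, 2.36]
ft_force: [-0.2, 0.2, -1.1]
opening: 0.039
finger_force: 31.0
```

```bash
python3 -c "
from mv import *
plan([(.497,.0354,.42,92.5,-1)],3,step=.037)"
```

```text
now [0.4988 0.3835 0.4186] [-179.8    0.   135.2] F [-0.2  0.2 -1.1] open 0.039 t 22.2167
13 [-1,-0.163,-0.166,0,0,0,0.024,-1,-0.175,-0.153,0,0,0,0.024,-1,-0.186,-0.139,-0.001,0,0,0.024,-1,-0.196,-0.125,0,0,0,0.024,-1,-0.204,-0.11,-0.001,0,0,0.024,-1,-0.212,-0.094,0,0,0,0.023,-1,-0.218,-0.078,-0.001,0,0,0.024,-1,-0.224,-0.062,0,0,0,0.023,-1,-0.227,-0.045,-0.001,0,0,0.024,-1,-0.23,-0.028,0,-0.001,0.001,0.023,-1,0,0,0,0,0,0,-1,0,0,0,0,0,0,-1,0,0,0,0,0,0.0]
```

Call:
{"method": "play_rows", "body": {"plan": [-1,-0.163,-0.166,0,0,0,0.024,-1,-0.175,-0.153,0,0,0,0.024,-1,-0.186,-0.139,-0.001,0,0,0.024,-1,-0.196,-0.125,0,0,0,0.024,-1,-0.204,-0.11,-0.001,0,0,0.024,-1,-0.212,-0.094,0,0,0,0.023,-1,-0.218,-0.078,-0.001,0,0,0.024,-1,-0.224,-0.062,0,0,0,0.023,-1,-0.227,-0.045,-0.001,0,0,0.024,-1,-0.23,-0.028,0,-0.001,0.001,0.023,-1,0,0,0,0,0,0,-1,0,0,0,0,0,0,-1,0,0,0.15,0,0,0,-1,0,0,0.15,0,0,0,-1,0,0,0,0,0,0,-1,0,0,0,0,0,0]}}

```text
time_s: 23.55
tcp_pos: [0.4974, 0.0361, 0.3738]
eef_rot: [-3.14, -0.003, 1.615]
ft_force: [0.6, -0.8, -0.6]
opening: 0.0389
finger_force: 31.1
```

Call:
{"method": "play_rows", "body": {"plan": [-1,0,0,0,0,0,0,-1,0,0,0,0,0,0]}}

```text
time_s: 23.72
tcp_pos: [0.4983, 0.0359, 0.3759]
eef_rot: [3.139, -0.002, 1.614]
ft_force: [0.2, 0.4, -1.4]
opening: 0.0387
finger_force: 31.1
```

Call:
{"method": "play_rows", "body": {"plan": [-1,0,-0.005,0.05,0,0,0,-1,0,0,0.05,0,0,0,-1,0,0,0.04,0,0,0,-1,0,0,0,0,0,0,-1,0,0,0,0,0,0]}}

```text
time_s: 24.13
tcp_pos: [0.4968, 0.0352, 0.3529]
eef_rot: [-3.141, -0.003, 1.613]
ft_force: [-0.7, 0.2, -0.5]
opening: 0.0391
finger_force: 31.1
```

Call:
{"method": "play_rows", "body": {"plan": [-1,0,0,0.03,0,0,0,-1,0,0,0.016,0,0,0,-1,0,0,0,0,0,0,-1,0,0,0,0,0,0,0.3,0,0,0,0,0,0,0.3,0,0,0,0,0,0,0.3,0,0,0,0,0,0,0.3,0,0,0,0,0,0,0.3,0,0,-0.1,0,0,0,0.3,0,0,-0.2,0,0,0,0.3,0,0,-0.2,0,0,0,0.3,0,0,0,0,0,0]}}

```text
time_s: 25.13
tcp_pos: [0.4985, 0.0358, 0.4273]
eef_rot: [3.131, -0.001, 1.613]
ft_force: [0.7, 0.4, 0.7]
opening: 0.0554
finger_force: 0.0
```

Call:
{"method": "play_rows", "body": {"plan": [0.3,0.24,-0.02,0,0,0,0,0.3,0.24,-0.02,0,0,0,0,0.3,0.24,-0.02,0,0,0,0,0.3,0.24,-0.02,0,0,0,0,0.3,0.24,-0.02,0,0,0,0,0.3,0.24,-0.02,0,0,0,0,0.3,0.24,-0.02,0,0,0,0,0.3,0,0,0,0,0,0,0.3,0,0,0,0,0,0]}}

```text
time_s: 25.88
tcp_pos: [0.464, 0.2885, 0.4221]
eef_rot: [3.141, -0.004, 1.619]
ft_force: [0.3, -0.4, 0.1]
opening: 0.0554
finger_force: 0.0
```

Run:
```python
from ov import *
c=optics.camera("top"); s=optics.camera("side")
F=(.5004,-.0425,.0441); R=(0,0,255);Y=(0,255,255);G=(0,255,0)
T=(.4573,-.3294,1.5796);M=(.4616,-.3303,1.6035)
tp=[(tf(T,rect(-.1,.1,-.055,.055,.05)),R),(tf(M,rect(-.125,.125,-.075,.075,.001)),Y),(tf(T,rect(-.125,-.113,-.022,.022,.095)),G)]
cans=[(tf(F,circ(0,y,.21,.019)),G) for y in (-.13,-.078,-.026,.026,.078)]
a=overlay(c,tp+cans,(230,170,430,260),4,"pics/x.png")
b=overlay(s,cans,(230,140,310,200),4,"pics/x.png")
d=overlay(s,tp,(285,160,365,230),4,"pics/x.png")
o=np.zeros((360+280,800,3),np.uint8); o[:360]=a; o[360:600,:320]=b; o[360:640,330:650]=d
cv2.imwrite("pics/m.png",o[:600])
```

```text
(no output)
```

View pics/m.png

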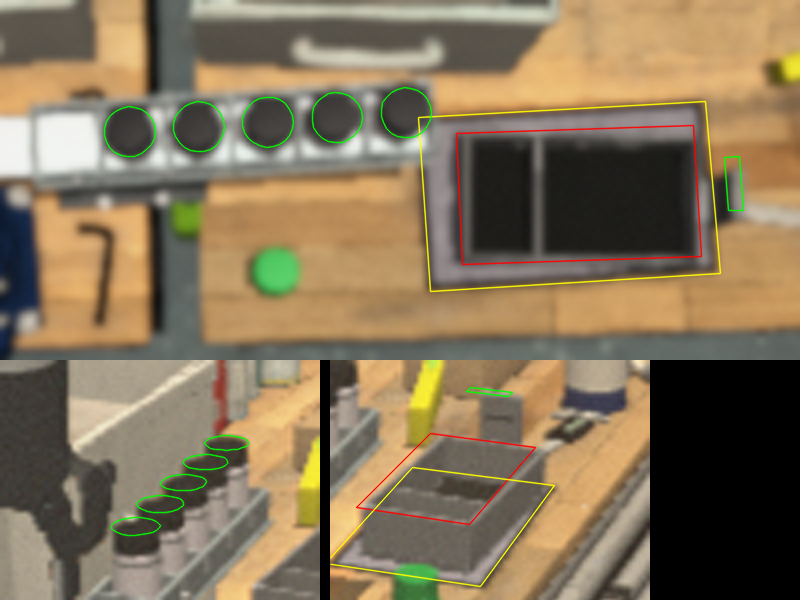

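Run:
```python
from h import *
c=optics.camera("top"); s=optics.camera("side")
a=cv2.resize(c["img"][194:239,335:430],None,fx=6,fy=6,interpolation=2); b=cv2.resize(s["img"][168:220,292:357],None,fx=6,fy=6,interpolation=2)
o=np.zeros((582,570,3),np.uint8); o[:270]=a; o[270:,:390]=b
cv2.imwrite("pics/tr.png",o)
```

```text
(no output)
```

View pics/tr.png

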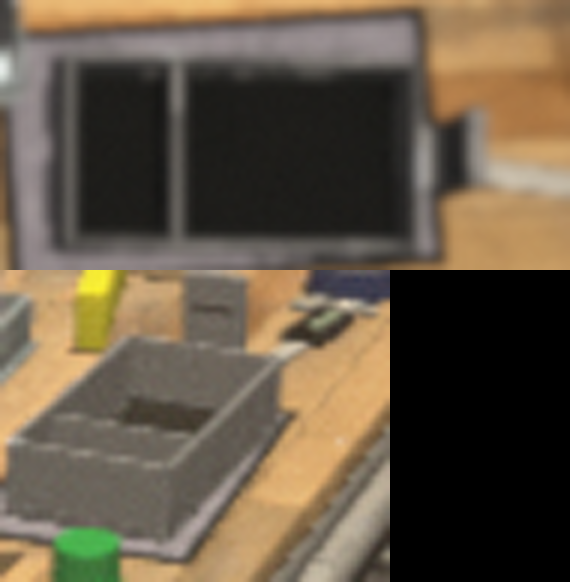

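```bash
cat > tray.py <<'E'
from ov import *
def fit(c,s,top,side):
    obs=[(c,(335+a/6-.4,194+b/6-.4),l) for a,b,l in top]+[(s,(292+a/6-.4,168+(b-270)/6-.4),l) for a,b,l in side]
    return obs
E
python3 - <<'E'
from tray import *
c=optics.camera("top"); s=optics.camera("side")
top=[(66,150,(.1,0,.05)),(432,152,(-.1,0,.05)),(480,145,(-.119,0,.095)),(176,58,(.036,-.05,.04)),(176,239,(.036,.05,.04))]
side=[(10,440,(.1,-.055,.05)),(168,465,(.1,.055,.05)),(282,358,(-.1,.055,.05)),(130,338,(-.1,-.055,.05)),(216,278,(-.119,0,.095))]
p,r=fitpose(fit(c,s,top,side),guess=(.45,-.34,1.57)); print("both",p.round(4),r.tolist())
p,r=fitpose(fit(c,s,top,[]),guess=(.45,-.34,1.57)); print("top",p.round(4))
p,r=fitpose(fit(c,s,[],side),guess=(.45,-.34,1.57)); print("side",p.round(4))
m=[(5,32,(.125,-.075,.001)),(420,10,(-.125,-.075,.001)),(440,260,(-.125,.075,.001))]; ms=[(185,558,(.125,.075,.001)),(293,412,(-.125,.075,.001))]
p,r=fitpose(fit(c,s,m,ms),guess=(.45,-.34,1.57)); print("mat both",p.round(4),r.tolist())
p,r=fitpose(fit(c,s,m,[]),guess=(.45,-.34,1.57)); print("mat top",p.round(4))
E
```

```text
both [ 0.4532 -0.3343  1.5286] [[0.1, 0.1], [-1.2, 0.7], [-0.1, 0.6], [0.4, 1.2], [0.5, 0.8], [-1.6, -0.5], [-0.3, 0.0], [-0.4, -0.8], [-1.0, -1.5], [-0.6, -1.7]]
top [ 0.4554 -0.3343  1.531 ]
side [ 0.4479 -0.3278  1.528 ]
mat both [ 0.4611 -0.3279  1.6062] [[-2.1, 0.0], [0.4, -0.5], [1.0, 1.0], [-0.3, 0.6], [0.0, -0.3]]
mat top [ 0.4616 -0.3273  1.6019]
```

```bash
python3 -c "
from mv import *
plan([(.45,-.453,.42,-2.3,0.2),(.45,-.453,.29,-2.3,0.2)],3,step=.0365)"
```

```text
now [0.4661 0.2844 0.4221] [ 1.799e+02 -1.000e-01  9.220e+01] F [ 0.5 -0.3  0.5] open 0.0554 t 26.1833
20 [0.2,-0.234,-0.014,0,0,0,0.025,0.2,-0.234,0.004,0,0,0,0.025,0.2,-0.233,0.022,0,0,0,0.025,0.2,-0.231,0.041,0,0,0,0.025,0.2,-0.227,0.059,0,0,0,0.025,0.2,-0.221,0.076,0,0,0,0.025,0.2,-0.215,0.093,0,0,0,0.025,0.2,-0.207,0.11,0,0,0,0.025,0.2,-0.197,0.126,0,0,0,0.025,0.2,-0.187,0.141,0.001,0,0,0.025,0.2,-0.175,0.155,0,0,0,0.025,0.2,-0.163,0.168,0.001,0,0,0.025,0.2,-0.149,0.181,0,0,0,0.025,0.2,-0.134,0.192,0.001,0,0,0.025,0.2,-0.119,0.202,0,0,0,0.025,0.2,-0.103,0.21,0.001,0,0,0.025,0.2,-0.086,0.218,0,0,0,0.025,0.2,-0.068,0.224,0.001,0,0,0.025,0.2,-0.05,0.228,0,0,0,0.025,0.2,-0.033,0.232,0.001,0,0,0.025]
8 [0.2,-0.014,0.234,0,-0.001,0,0.025,0.2,0,0,0.217,0,0,0,0.2,0,-0.001,0.217,0,0,0,0.2,0,0,0.216,0,0,0,0.2,-0.001,-0.001,0.217,0,0,0,0.2,0,0,0,0,0,0,0.2,0,0,0,0,0,0,0.2,0,0,0,0,0,0.0]
```

Call:
{"method": "play_rows", "body": {"plan": [0.2,-0.234,-0.014,0,0,0,0.025,0.2,-0.234,0.004,0,0,0,0.025,0.2,-0.233,0.022,0,0,0,0.025,0.2,-0.231,0.041,0,0,0,0.025,0.2,-0.227,0.059,0,0,0,0.025,0.2,-0.221,0.076,0,0,0,0.025,0.2,-0.215,0.093,0,0,0,0.025,0.2,-0.207,0.11,0,0,0,0.025,0.2,-0.197,0.126,0,0,0,0.025,0.2,-0.187,0.141,0.001,0,0,0.025,0.2,-0.175,0.155,0,0,0,0.025,0.2,-0.163,0.168,0.001,0,0,0.025,0.2,-0.149,0.181,0,0,0,0.025,0.2,-0.134,0.192,0.001,0,0,0.025,0.2,-0.119,0.202,0,0,0,0.025,0.2,-0.103,0.21,0.001,0,0,0.025,0.2,-0.086,0.218,0,0,0,0.025,0.2,-0.068,0.224,0.001,0,0,0.025,0.2,-0.05,0.228,0,0,0,0.025,0.2,-0.033,0.232,0.001,0,0,0.025]}}

```text
time_s: 27.85
tcp_pos: [0.4508, -0.419, 0.4198]
eef_rot: [-3.14, -0.001, 0.036]
ft_force: [1.1, -0.7, 1.1]
opening: 0.0513
finger_force: 0.0
```

Call:
{"method": "play_rows", "body": {"plan": [0.2,-0.014,0.234,0,-0.001,0,0.025,0.2,0,0,0,0,0,0,0.2,0,0,0.217,0,0,0,0.2,0,-0.001,0.217,0,0,0,0.2,0,0,0.216,0,0,0,0.2,0,0,0.217,0,0,0,0.2,0,0,0,0,0,0,0.2,0,0,0,0,0,0,0.2,0,0,0,0,0,0]}}

```text
time_s: 28.6
tcp_pos: [0.4518, -0.4523, 0.2916]
eef_rot: [3.139, -0.003, -0.037]
ft_force: [0.8, 0.7, 0.3]
opening: 0.0513
finger_force: 0.0
```

Run:
```python
from tray import *
from mv import plan
s=optics.camera("side"); c=optics.camera("top"); T=(.455,-.334,1.53)
st=readout.read_state(); x,y,z=st["tcp_pos"]; print(w2px(s,[(x,y,z-.173)]))
R=(0,0,255);G=(0,255,0)
tp=[(tf(T,rect(-.1,.1,-.055,.055,.05)),R),(tf(T,rect(-.125,-.113,-.022,.022,.095)),G),(circ(x,y,z-.173,.01),(255,0,0))]
a=overlay(s,tp,(292,120,382,210),6,"pics/x.png"); b=overlay(c,tp,(335,190,430,250),4,"pics/x.png")
o=np.zeros((540,540,3),np.uint8); o[:540,:540]=a
b2=np.zeros((540,800,3),np.uint8); b2[:,:410]=a[:,:410]; b2[:240,420:800]=b; cv2.imwrite("pics/tr2.png",b2)
plan([(.45,-.453,.233,-2.3,0.2)],2,step=.02)
```

```text
[[326.09842109 161.33492227]]
now [ 0.4523 -0.4523  0.2926] [179.8  -0.3  -2.1] F [ 0.1 -0.4 -0.1] open 0.0514 t 28.7
5 [0.2,-0.006,0.001,0.132,0,0,0,0.2,-0.005,0.001,0.133,0.001,-0.001,0.001,0.2,-0.006,0.002,0.133,0,0,0,0.2,0,0,0,0,0,0,0.2,0,0,0,0,0,0.0]
```

View pics/tr2.png

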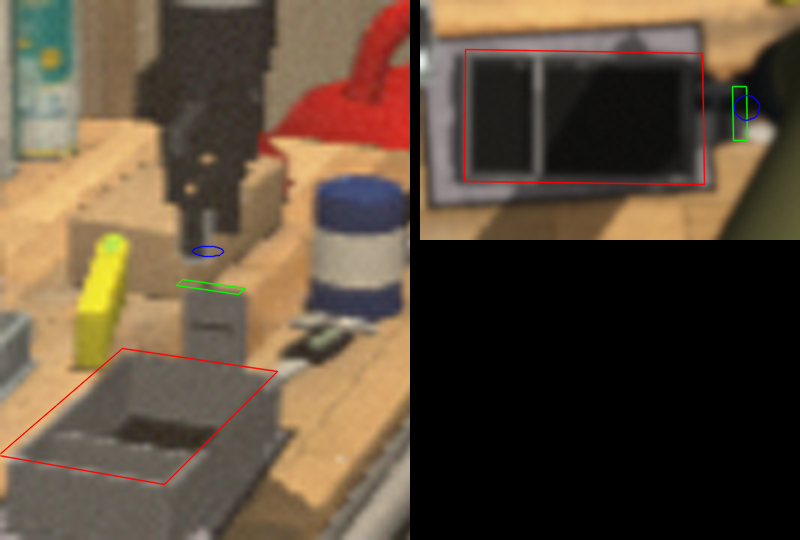

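Call:
{"method": "play_rows", "body": {"plan": [0.2,-0.006,0.001,0.132,0,0,0,0.2,-0.005,0.001,0.133,0.001,0,0,0.2,-0.006,0.002,0.126,0,0,0,0.2,0,0,0,0,0,0,-1,0,0,0,0,0,0,-1,0,0,0,0,0,0,-1,0,0,0,0,0,0,-1,0,0,0,0,0,0,-1,0,0,0,0,0,0,-1,0,0,0,0,0,0,-1,0,0,0,0,0,0], "grip_force": 40}}

```text
time_s: 29.62
tcp_pos: [0.4502, -0.4521, 0.2333]
eef_rot: [-3.141, -0.004, -0.036]
ft_force: [1.0, 1.3, 7.4]
opening: 0.0114
finger_force: 39.9
```

```bash
python3 -c "
from mv import *
plan([(.4502,-.4521,.2345,-2.06,-1),(.507,-.3012,.2345,2.5,-1,.014)],3)"
```

```text
now [ 0.4502 -0.4521  0.2333] [-180.    -0.2   -2.1] F [1.  1.3 7.4] open 0.0114 t 29.6167
16 [-1,0,0,-0.008,0,-0.001,0,-1,0.029,-0.085,0,0,0,-0.002,-1,0.029,-0.085,0,0,0,-0.002,-1,0.03,-0.085,0,0,0,-0.002,-1,0.03,-0.084,0,0,0,-0.002,-1,0.031,-0.084,0,0,0,-0.002,-1,0.031,-0.084,0,0,0,-0.002,-1,0.032,-0.084,0,0,0,-0.002,-1,0.032,-0.084,0,0,0,-0.002,-1,0.033,-0.083,0,0,0,-0.002,-1,0.033,-0.083,0,0,0,-0.002,-1,0.034,-0.083,0,0,0,-0.003,-1,0.034,-0.082,0,0,0,-0.002,-1,0,0,0,0,0,0,-1,0,0,0,0,0,0,-1,0,0,0,0,0,0.0]
```

Call:
{"method": "play_rows", "body": {"plan": [-1,0,0,-0.008,0,-0.001,0,-1,0.029,-0.085,0,0,0,-0.002,-1,0.029,-0.085,0,0,0,-0.002,-1,0.03,-0.085,0,0,0,-0.002,-1,0.03,-0.084,0,0,0,-0.002,-1,0.031,-0.084,0,0,0,-0.002,-1,0.031,-0.084,0,0,0,-0.002,-1,0.032,-0.084,0,0,0,-0.002,-1,0.032,-0.084,0,0,0,-0.002,-1,0.033,-0.083,0,0,0,-0.002,-1,0.033,-0.083,0,0,0,-0.002,-1,0.034,-0.083,0,0,0,-0.003,-1,0.034,-0.082,0,0,0,-0.002,-1,0,0,0,0,0,0,-1,0,0,0,0,0,0,-1,0,0,0,0,0,0]}}

```text
time_s: 30.95
tcp_pos: [0.5078, -0.2983, 0.2332]
eef_rot: [-3.137, -0.001, 0.045]
ft_force: [1.9, 2.6, 6.5]
opening: 0.0117
finger_force: 40.4
```

Call:
{"method": "play_rows", "body": {"plan": [-1,0,0.015,0,0,0,0,-1,0,0,0,0,0,0,-1,0,0,0,0,0,0,0.1,0,0,0,0,0,0,0.1,0,0,0,0,0,0,0.1,0,0,0,0,0,0,0.1,0,0,0,0,0,0,0.1,0,0,-0.1,0,0,0,0.1,0,0,-0.22,0,0,0,0.1,0,0,-0.22,0,0,0,0.1,0,0,-0.22,0,0,0,0.1,0,0,-0.22,0,0,0,0.1,0,0,-0.22,0,0,0,0.1,0,0,0,0,0,0]}}

```text
time_s: 32.12
tcp_pos: [0.5078, -0.3043, 0.4197]
eef_rot: [3.138, -0.007, 0.042]
ft_force: [1.2, 0.4, 0.8]
opening: 0.0469
finger_force: 0.0
```

```bash
python3 -c "
from mv import *
F=(.5004,-.0425,.0441);y=.208
gx,gy=F[0]-np.sin(F[2])*y, F[1]+np.cos(F[2])*y; print(gx,gy)
plan([(gx-.03,.1,.42,2.5,-.1),(gx,gy,.42,2.5,-.1)],2)"
```

```text
0.4912301729364234 0.1652977725376865
now [ 0.5078 -0.3043  0.4197] [179.8  -0.4   2.4] F [1.2 0.4 0.8] open 0.0469 t 32.1167
16 [-0.1,-0.016,-0.226,-0.001,0,0,0,-0.1,-0.017,-0.225,-0.001,0,0,0,-0.1,-0.016,-0.226,-0.001,0,0,0,-0.1,-0.017,-0.225,-0.001,0,0,0,-0.1,-0.016,-0.226,-0.001,0,0,0,-0.1,-0.017,-0.225,-0.001,0,0,0,-0.1,-0.016,-0.226,-0.001,0,0,0,-0.1,-0.017,-0.225,-0.001,0,0,0,-0.1,-0.016,-0.226,-0.002,0,-0.001,0,-0.1,-0.017,-0.225,-0.001,0,0,0,-0.1,-0.016,-0.226,-0.002,0.001,-0.001,0,-0.1,-0.017,-0.225,-0.001,0,0,-0.001,-0.1,0.11,-0.213,0,0,0,0,-0.1,0.11,-0.213,0,0,0,0,-0.1,0,0,0,0,0,0,-0.1,0,0,0,0,0,0.0]
```

Call:
{"method": "play_rows", "body": {"plan": [-0.1,-0.016,-0.226,-0.001,0,0,0,-0.1,-0.017,-0.225,-0.001,0,0,0,-0.1,-0.016,-0.226,-0.001,0,0,0,-0.1,-0.017,-0.225,-0.001,0,0,0,-0.1,-0.016,-0.226,-0.001,0,0,0,-0.1,-0.017,-0.225,-0.001,0,0,0,-0.1,-0.016,-0.226,-0.001,0,0,0,-0.1,-0.017,-0.225,-0.001,0,0,0,-0.1,-0.016,-0.226,-0.002,0,-0.001,0,-0.1,-0.017,-0.225,-0.001,0,0,0,-0.1,-0.016,-0.226,-0.002,0.001,-0.001,0,-0.1,-0.017,-0.225,-0.001,0,0,-0.001,-0.1,0.11,-0.213,0,0,0,0,-0.1,0.11,-0.213,0,0,0,0,-0.1,0,0,0,0,0,0,-0.1,0,0,0,0,0,0]}}

```text
time_s: 33.45
tcp_pos: [0.4897, 0.1674, 0.4149]
eef_rot: [-3.134, 0.01, 0.05]
ft_force: [-0.2, -0.4, 0.0]
opening: 0.0386
finger_force: 0.0
```

Run:
```python
from ov import *
c=optics.camera("top"); s=optics.camera("side")
R=(0,0,255);Y=(0,255,255);G=(0,255,0)
F=(.5004,-.0425,.0441);M=(.4615,-.3285,1.604); T=(.507,-.1824,1.571+.0441)
tp=[(tf(T,rect(-.1,.1,-.055,.055,.05)),R),(tf(T,rect(-.125,-.113,-.022,.022,.095)),G),(tf(M,rect(-.125,.125,-.075,.075,.001)),Y),(tf(F,rect(-.016,.016,.201,.215,.185)),Y)]
a=overlay(c,tp,(300,175,430,255),6,"pics/x.png")[:,:780]
b=overlay(s,tp,(265,140,400,215),6,"pics/x.png")[:,:780]
st=readout.read_state(); print(st["tcp_pos"])
o=np.vstack([a[:480],b[:450]]); cv2.imwrite("pics/m2.png",cv2.resize(o,None,fx=.645,fy=.645,interpolation=cv2.INTER_AREA))
```

```text
[0.48975564 0.16487007 0.41503301]
```

View pics/m2.png

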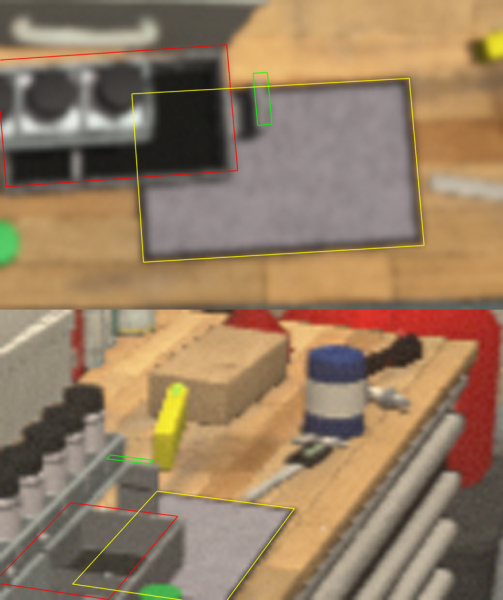

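Call:
{"method": "play_rows", "body": {"plan": [-0.1,0.006,0,0.15,0,0,0,-0.1,0,0,0.15,0,0,0,-0.1,0,0,0.15,0,0,0,-0.1,0,0,0.15,0,0,0,-0.1,0,0,0,0,0,0,-0.1,0,0,0,0,0,0]}}

```text
time_s: 34.05
tcp_pos: [0.4896, 0.1647, 0.3252]
eef_rot: [-3.137, 0.01, 0.043]
ft_force: [-0.5, -0.0, 0.2]
opening: 0.0384
finger_force: 0.0
```

Call:
{"method": "play_rows", "body": {"plan": [-0.1,0.005,0,0.02,0,0,0,-1,0,0,0,0,0,0,-1,0,0,0,0,0,0,-1,0,0,0,0,0,0,-1,0,0,0,0,0,0,-1,0,0,0,0,0,0]}}

```text
time_s: 34.55
tcp_pos: [0.4911, 0.1669, 0.324]
eef_rot: [-3.135, 0.006, 0.045]
ft_force: [-0.8, 1.0, 6.2]
opening: 0.0138
finger_force: 42.6
```

Call:
{"method": "play_rows", "body": {"plan": [-1,0,0,-0.006,0,0,0,-1,0,-0.07,0,0,0,0,-1,0,-0.07,0,0,0,0,-1,0,-0.07,0,0,0,0,-1,0,-0.07,0,0,0,0,-1,0,-0.07,0,0,0,0,-1,0,0,0,0,0,0,-1,0,0,0,0,0,0,-1,0,0,0,0,0,0,-1,0,0,0,0,0,0]}}

```text
time_s: 35.38
tcp_pos: [0.4889, 0.2187, 0.3241]
eef_rot: [-3.134, 0.006, 0.045]
ft_force: [4.4, 2.2, -1.9]
opening: 0.0131
finger_force: 41.5
```

Call:
{"method": "play_rows", "body": {"plan": [-1,0,-0.071,0,0,0,0,-1,0,-0.071,0,0,0,0,-1,0,-0.071,0,0,0,0,-1,0,-0.071,0,0,0,0,-1,0,-0.071,0,0,0,0,-1,0,0,0,0,0,0,-1,0,0,0,0,0,0,-1,0,0,0,0,0,0,-1,0,0,0,0,0,0,-1,0,0,0,0,0,0]}}

```text
time_s: 36.22
tcp_pos: [0.4867, 0.2715, 0.3241]
eef_rot: [-3.135, 0.006, 0.045]
ft_force: [5.6, 2.8, -3.1]
opening: 0.0133
finger_force: 41.3
```

Run:
```python
from h import *
c=optics.camera("top"); s=optics.camera("side")
a=cv2.resize(c["img"][180:240,270:400],None,fx=5,fy=5,interpolation=2); b=cv2.resize(s["img"][135:210,230:360],None,fx=4,fy=4,interpolation=2)
o=np.zeros((600,650,3),np.uint8); o[:300]=a; o[300:,:520]=b; cv2.imwrite("pics/d.png",o)
```

```text
(no output)
```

View pics/d.png

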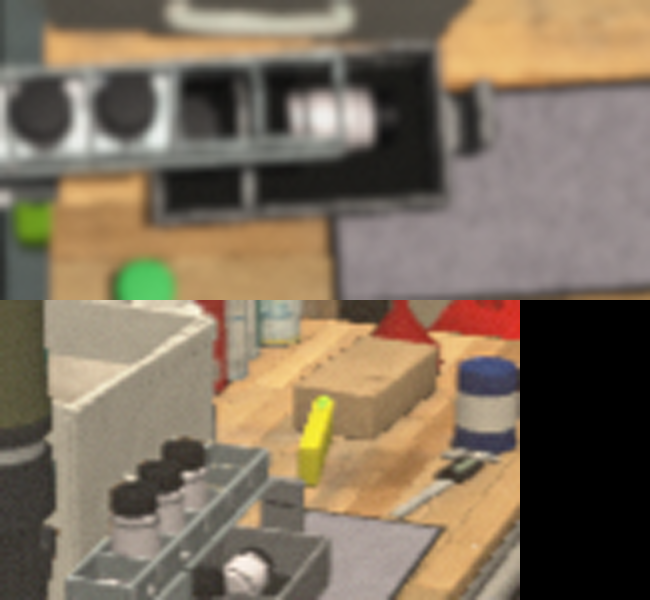

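Call:
{"method": "play_rows", "body": {"plan": [-1,0,0.07,0,0,0,0,-1,0,0.07,0,0,0,0,-1,0,0.07,0,0,0,0,-1,0,0.07,0,0,0,0,-1,0,0.07,0,0,0,0,-1,0,0.07,0,0,0,0,-1,0,0.07,0,0,0,0,-1,0,0.07,0,0,0,0,-1,0,0.07,0,0,0,0,-1,0,0.05,0,0,0,0,-1,0,0.03,0,0,0,0,-1,0,0.015,0,0,0,0,-1,0,0,0,0,0,0,-1,0,0,0,0,0,0]}}

```text
time_s: 37.48
tcp_pos: [0.4909, 0.1658, 0.3241]
eef_rot: [-3.13, 0.005, 0.047]
ft_force: [5.9, 9.0, -1.3]
opening: 0.0136
finger_force: 42.6
```

Call:
{"method": "play_rows", "body": {"plan": [-1,0,0.015,0,0,0,0,-1,0,0,0,0,0,0,-1,0,0,0,0,0,0]}}

```text
time_s: 37.73
tcp_pos: [0.4908, 0.1653, 0.3242]
eef_rot: [-3.127, 0.004, 0.049]
ft_force: [5.6, 13.3, -5.4]
opening: 0.0136
finger_force: 44.4
```

Call:
{"method": "play_rows", "body": {"plan": [-0.1,0,0,0,0,0,0,-0.1,0,0,0,0,0,0,-0.1,0,0,0,0,0,0,-0.1,0,0,0,0,0,0,-0.1,0,0,-0.1,0,0,0,-0.1,0,0,-0.2,0,0,0,-0.1,0,0,-0.2,0,0,0,-0.1,0,0,-0.15,0,0,0,-0.1,0,0,0,0,0,0]}}

```text
time_s: 38.48
tcp_pos: [0.4928, 0.161, 0.4258]
eef_rot: [-3.135, 0.001, 0.045]
ft_force: [0.6, -0.1, 1.3]
opening: 0.0382
finger_force: 0.0
```

Run:
```python
from h import *
from mv import plan
c=optics.camera("top"); s=optics.camera("side"); cv2.imwrite("pics/ref_top.png",c["img"]); cv2.imwrite("pics/ref_side.png",s["img"])
d=cv2.imread("pics/d.png")
a=cv2.resize(c["img"][180:240,270:400],None,fx=5,fy=5,interpolation=2)
g=lambda i:cv2.cvtColor(i,cv2.COLOR_BGR2GRAY).astype(np.float32)
A,B=g(d[:300,400:520]),g(a[:300,400:520]); print("top diff",np.abs(A-B).mean(),cv2.phaseCorrelate(A[150-130:280],B[20:280]))
b=cv2.resize(s["img"][135:210,230:360],None,fx=4,fy=4,interpolation=2)
A,B=g(d[300:,180:340]),g(b[:,180:340]); print("side diff",np.abs(A-B).mean(),cv2.phaseCorrelate(A[170:],B[170:]))
plan([(.46,.1,.42,2.5,0.1),(.47,-.2,.42,2.5,.1),(.5078,-.3015,.42,2.5,.1),(.5078,-.3015,.29,2.5,.1)],2)
```

```text
top diff 1.5836667 ((0.023136380033783155, 0.002394099600650179), 0.9126959322705681)
side diff 3.9758124 ((-0.059438453681721626, 0.5340434320809067), 0.6980926638179356)
now [0.4918 0.1603 0.4216] [-179.7    0.4    2.6] F [-0.4 -0.5 -0.8] open 0.0387 t 38.5833
20 [0.1,-0.115,0.196,0.005,-0.001,0.001,0,0.1,-0.115,0.196,0.006,-0.001,0.001,0,0.1,-0.002,0.222,0,0,0,0,0.1,-0.003,0.222,0,0,0,0,0.1,-0.002,0.222,0,0,0,0,0.1,-0.003,0.223,0,0,0,0,0.1,-0.002,0.222,0,0,0,0,0.1,-0.003,0.223,0,0,0,0,0.1,-0.002,0.222,0.001,0,0,0,0.1,-0.003,0.223,0,0,0,0,0.1,-0.002,0.222,0.001,0,0,0,0.1,0.055,0.172,0,0,0,0,0.1,0.055,0.172,0,0,0,0,0.1,0.056,0.172,0,0,0,0,0.1,0.055,0.171,0,0,0,0,0.1,0,0,0.217,0,0,0,0.1,0,0,0.217,0,0,0,0.1,0.001,0,0.216,0,0,0,0.1,0,-0.001,0.217,0,0,0,0.1,0,0,0,0,0,0.0]
1 [0.1,0,0,0,0,0,0.0]
```

Call:
{"method": "play_rows", "body": {"plan": [0.1,-0.115,0.196,0.005,-0.001,0.001,0,0.1,-0.115,0.196,0.006,-0.001,0.001,0,0.1,-0.002,0.222,0,0,0,0,0.1,-0.003,0.222,0,0,0,0,0.1,-0.002,0.222,0,0,0,0,0.1,-0.003,0.223,0,0,0,0,0.1,-0.002,0.222,0,0,0,0,0.1,-0.003,0.223,0,0,0,0,0.1,-0.002,0.222,0.001,0,0,0,0.1,-0.003,0.223,0,0,0,0,0.1,-0.002,0.222,0.001,0,0,0,0.1,0.055,0.172,0,0,0,0,0.1,0.055,0.172,0,0,0,0,0.1,0.056,0.172,0,0,0,0,0.1,0.055,0.171,0,0,0,0,0.1,0,0,0,0,0,0,0.1,0,0,0.2,0,0,0,0.1,0,0,0.2,0,0,0,0.1,0,0,0.2,0,0,0,0.1,0,0,0.2,0,0,0]}}

```text
time_s: 40.25
tcp_pos: [0.5068, -0.3006, 0.2963]
eef_rot: [-3.141, 0.005, 0.045]
ft_force: [0.6, -0.1, -1.0]
opening: 0.0469
finger_force: 0.0
```

Call:
{"method": "play_rows", "body": {"plan": [0.1,0,0,0,0,0,0,0.1,0,0,0,0,0,0]}}

```text
time_s: 40.42
tcp_pos: [0.5066, -0.3006, 0.2968]
eef_rot: [-3.138, 0.007, 0.046]
ft_force: [0.5, -0.9, 0.7]
opening: 0.0471
finger_force: 0.0
```

Run:
```python
from h import *
from mv import plan
s=optics.camera("side"); r=cv2.imread("pics/ref_side.png")
g=lambda i:cv2.cvtColor(i,cv2.COLOR_BGR2GRAY).astype(np.float32)
A,B=g(r[187:222,270:315]),g(s["img"][187:222,270:315]); print("side diff",np.abs(A-B).mean(),cv2.phaseCorrelate(A,B))
plan([(.5078,-.3015,.234,2.5,.1)],2,step=.018)
```

```text
side diff 8.223492 ((0.3092014322002008, 0.21224358626255224), 0.7382208729967659)
now [ 0.5077 -0.301   0.2992] [-180.     0.2    2.6] F [ 0.3 -0.9  0.3] open 0.0474 t 40.4667
6 [0.1,0.001,0.001,0.109,0,0,0,0.1,0,0.001,0.108,0,0,0,0.1,0.001,0.001,0.109,0,0,0,0.1,0,0,0.108,0,0.001,0.001,0.1,0,0,0,0,0,0,0.1,0,0,0,0,0,0.0]
```

Call:
{"method": "play_rows", "body": {"plan": [0.1,0,0,0.109,0,0,0,0.1,0,0,0.108,0,0,0,0.1,0,0,0.109,0,0,0,0.1,0,0,0.108,0,0,0,0.1,0,0,0,0,0,0,-1,0,0,0,0,0,0,-1,0,0,0,0,0,0,-1,0,0,0,0,0,0,-1,0,0,0,0,0,0,-1,0,0,0,0,0,0,-1,0,0,0,0,0,0]}}

```text
time_s: 41.38
tcp_pos: [0.5088, -0.3005, 0.2365]
eef_rot: [3.141, -0.001, 0.046]
ft_force: [-1.1, 2.8, 6.6]
opening: 0.0115
finger_force: 40.5
```

```bash
python3 -c "
from mv import *
M=(.4615,-.3285,1.604); hx,hy=M[0]-.119*np.cos(M[2]),M[1]-.119*np.sin(M[2]); print(hx,hy)
plan([(hx,hy,.2345,np.degrees(M[2])-90,-1,.012)],3)"
```

```text
0.4654505111222019 -0.4474344082335863
now [ 0.5088 -0.3005  0.2365] [179.9  -0.    2.6] F [-1.1  2.8  6.6] open 0.0115 t 41.3833
16 [-1,-0.026,0.074,0.001,0,0,0,-1,-0.026,0.074,0.001,0,0,0,-1,-0.026,0.074,0.001,0,0,0,-1,-0.026,0.074,0.001,0,0,0,-1,-0.026,0.074,0.001,0,0,0,-1,-0.026,0.074,0.001,0,0,0.001,-1,-0.025,0.075,0.001,0,0,0,-1,-0.025,0.074,0.001,0,0,0.001,-1,-0.025,0.075,0.001,0,0,0,-1,-0.025,0.075,0.001,0,0,0.001,-1,-0.025,0.075,0.001,0,0,0,-1,-0.025,0.074,0.002,0,0,0.001,-1,-0.024,0.075,0.001,0,0,0,-1,0,0,0,0,0,0,-1,0,0,0,0,0,0,-1,0,0,0,0,0,0.0]
```

Call:
{"method": "play_rows", "body": {"plan": [-1,-0.013,0.037,-0.004,0,0,0,-1,-0.026,0.074,0,0,0,0,-1,-0.026,0.074,0,0,0,0,-1,-0.026,0.074,0,0,0,0,-1,-0.026,0.074,0,0,0,0,-1,-0.026,0.074,0,0,0,0.001,-1,-0.025,0.075,0,0,0,0,-1,-0.025,0.074,0,0,0,0.001,-1,-0.025,0.075,0,0,0,0,-1,-0.025,0.075,0,0,0,0.001,-1,-0.025,0.075,0,0,0,0,-1,-0.025,0.074,0,0,0,0.001,-1,-0.024,0.075,0,0,0,0,-1,-0.013,0.037,0,0,0,0,-1,0,0,0,0,0,0,-1,0,0,0,0,0,0,-1,0,0,0,0,0,0]}}

```text
time_s: 42.8
tcp_pos: [0.4646, -0.4489, 0.2366]
eef_rot: [3.138, 0.0, 0.032]
ft_force: [0.1, -1.0, 5.6]
opening: 0.0111
finger_force: 40.2
```

Call:
{"method": "play_rows", "body": {"plan": [-1,0.006,-0.01,0,0,0,0,-1,0,0,0,0,0,0,-1,0,0,0,0,0,0,0.1,0,0,0,0,0,0,0.1,0,0,0,0,0,0,0.1,0,0,0,0,0,0,0.1,0,0,0,0,0,0,0.1,0,0,-0.1,0,0,0,0.1,0,0,-0.22,0,0,0,0.1,0,0,-0.22,0,0,0,0.1,0,0,-0.22,0,0,0,0.1,0,0,-0.22,0,0,0,0.1,0,0,-0.22,0,0,0,0.1,0,0,0,0,0,0]}}

```text
time_s: 43.97
tcp_pos: [0.4667, -0.4468, 0.4229]
eef_rot: [3.133, -0.006, 0.033]
ft_force: [1.5, -0.2, 0.9]
opening: 0.0473
finger_force: 0.0
```

```bash
python3 -c "
from mv import *
plan([(.465,.12,.43,50,.1),(.465,.25,.43,90,.1)],2)"
```

```text
now [ 0.4667 -0.4468  0.4229] [179.5  -0.4   1.9] F [ 1.5 -0.2  0.9] open 0.0473 t 43.9667
20 [0.1,0.007,-0.236,-0.005,0,0,-0.017,0.1,0.02,-0.235,-0.005,0,0,-0.017,0.1,0.032,-0.234,-0.005,0,0,-0.017,0.1,0.045,-0.232,-0.005,0,0,-0.017,0.1,0.057,-0.229,-0.005,0,0,-0.017,0.1,0.069,-0.226,-0.005,0,0,-0.017,0.1,0.081,-0.222,-0.005,0,0,-0.017,0.1,0.093,-0.217,-0.005,0,0,-0.016,0.1,0.104,-0.212,-0.005,0,0,-0.017,0.1,0.115,-0.206,-0.005,0,0,-0.016,0.1,0.125,-0.2,-0.005,0.001,0,-0.017,0.1,0.136,-0.194,-0.005,0,0,-0.016,0.1,0.145,-0.186,-0.004,0.001,0,-0.017,0.1,0.155,-0.179,-0.004,0,0,-0.016,0.1,0.163,-0.17,-0.004,0.001,0,-0.017,0.1,0.173,-0.162,-0.003,0,0,-0.016,0.1,0.095,-0.08,0,0,0,-0.032,0.1,0.102,-0.07,0,0,0,-0.032,0.1,0.109,-0.059,0,0,0,-0.032,0.1,0.114,-0.048,0,0,0,-0.032]
5 [0.1,0.118,-0.036,-0.001,0,0,-0.031,0.1,0.121,-0.024,0,0,0,-0.032,0.1,0.123,-0.012,-0.001,0,0,-0.031,0.1,0,0,0,0,0,0,0.1,0,0,0,0,0,0.0]
```

Call:
{"method": "play_rows", "body": {"plan": [0.1,0.007,-0.236,-0.005,0,0,-0.017,0.1,0.02,-0.235,-0.005,0,0,-0.017,0.1,0.032,-0.234,-0.005,0,0,-0.017,0.1,0.045,-0.232,-0.005,0,0,-0.017,0.1,0.057,-0.229,-0.005,0,0,-0.017,0.1,0.069,-0.226,-0.005,0,0,-0.017,0.1,0.081,-0.222,-0.005,0,0,-0.017,0.1,0.093,-0.217,-0.005,0,0,-0.016,0.1,0.104,-0.212,-0.005,0,0,-0.017,0.1,0.115,-0.206,-0.005,0,0,-0.016,0.1,0.125,-0.2,-0.005,0.001,0,-0.017,0.1,0.136,-0.194,-0.005,0,0,-0.016,0.1,0.145,-0.186,-0.004,0.001,0,-0.017,0.1,0.155,-0.179,-0.004,0,0,-0.016,0.1,0.163,-0.17,-0.004,0.001,0,-0.017,0.1,0.173,-0.162,-0.003,0,0,-0.016,0.1,0.095,-0.08,0,0,0,-0.032,0.1,0.102,-0.07,0,0,0,-0.032,0.1,0.109,-0.059,0,0,0,-0.032,0.1,0,0,0,0,0,0]}}

```text
time_s: 45.63
tcp_pos: [0.4627, 0.1804, 0.4269]
eef_rot: [-3.131, -0.005, 1.183]
ft_force: [0.0, -0.1, -0.4]
opening: 0.0471
finger_force: 0.0
```

Run:
```python
from ov import *
c=optics.camera("top"); s=optics.camera("side"); cv2.imwrite("pics/fin_top.png",c["img"]); cv2.imwrite("pics/fin_side.png",s["img"])
R=(0,0,255);Y=(0,255,255);G=(0,255,0)
M=(.4615,-.3285,1.604)
tp=[(tf(M,rect(-.1,.1,-.055,.055,.05)),R),(tf(M,rect(-.125,.125,-.075,.075,.001)),Y)]
a=overlay(c,tp,(300,180,430,245),6,"pics/x.png"); 
b=cv2.resize(s["img"][140:210,220:350],None,fx=3,fy=3,interpolation=2); d=overlay(s,tp,(290,160,390,230),3,"pics/x.png")
o=np.zeros((600,780,3),np.uint8); o[:390]=a; o[390:600,:390]=b; o[390:600,400:700]=d; cv2.imwrite("pics/fin.png",o)
```

```text
(no output)
```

View pics/fin.png

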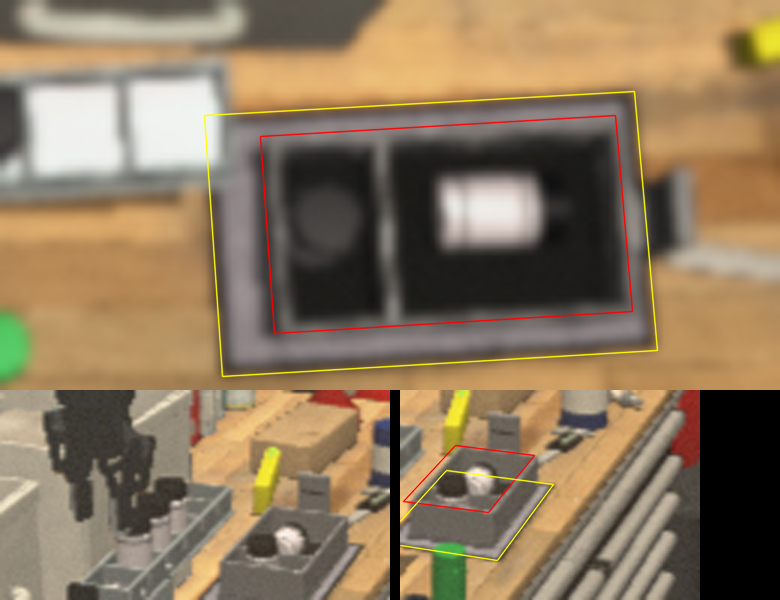

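```bash
cat > rec.py <<'E'
from ov import *
c=optics.camera("top"); M=(.4615,-.3285,1.604)
def rectify(img,z,h=.16):
    g=np.arange(-h,h,.001); X,Y=np.meshgrid(g,g)   # cols: tray x, rows: tray y
    q=w2px(c,tf(M,np.c_[X.ravel(),Y.ravel(),0*X.ravel()+z])).astype(np.float32).reshape(*X.shape,2)
    return cv2.remap(img,q[...,0],q[...,1],cv2.INTER_LINEAR),g
E
python3 - <<'E'
from rec import *
def prof(a,g,axis,sel):
    m=(g>=sel[0])&(g<=sel[1]); return (a[m].mean(0) if axis=='x' else a[:,m].mean(1))
def show(t,p,g,lo,hi): 
    k=(g>=lo-1e-6)&(g<=hi); print(t,[(int(round(x*1000)),int(v)) for x,v in zip(g[k],p[k])][::2])
for nm in ("ref_top","fin_top"):
    im=cv2.imread(f"pics/{nm}.png"); r,g=rectify(im,.001); S=cv2.cvtColor(r,cv2.COLOR_BGR2HSV)[...,1].astype(float)
    lat=(.03,.05) if nm=="ref_top" else (.062,.068)
    print(nm)
    show("x-",prof(S,g,'x',lat),g,-.14,-.11); show("x+",prof(S,g,'x',(.03,.06) if nm=="ref_top" else (-.02,.05)),g,.11,.14)
    sx=(-.1,.0)
    show("y+",prof(S,g,'y',sx),g,.062,.09)
    show("y-",prof(S,g,'y',sx),g,-.09,-.062)
im=cv2.imread("pics/fin_top.png"); r,g=rectify(im,.05); V=cv2.cvtColor(r,cv2.COLOR_BGR2GRAY).astype(float)
show("rim x-",prof(V,g,'x',(-.02,.02)),g,-.14,-.08); show("rim x+",prof(V,g,'x',(-.03,.03)),g,.08,.12)
show("rim y+",prof(V,g,'y',(-.08,.0)),g,.035,.07); show("rim y-",prof(V,g,'y',(-.08,.0)),g,-.07,-.035)
for lat in ((-.045,-.02),(.02,.045)): show(f"rim x+ {lat}",prof(V,g,'x',lat),g,.084,.112)
E
```

```text
ref_top
x- [(-140, 117), (-138, 118), (-136, 120), (-134, 121), (-132, 122), (-130, 123), (-128, 123), (-126, 121), (-124, 111), (-122, 84), (-120, 52), (-118, 25), (-116, 17), (-114, 16), (-112, 16)]
x+ [(110, 16), (112, 16), (114, 17), (116, 17), (118, 18), (120, 30), (122, 56), (124, 91), (126, 111), (128, 117), (130, 118), (132, 119), (134, 119), (136, 119), (138, 119)]
y+ [(62, 16), (64, 17), (66, 17), (68, 23), (70, 44), (72, 80), (74, 110), (76, 125), (78, 129), (80, 131), (82, 132), (84, 132), (86, 132), (88, 131)]
y- [(-90, 124), (-88, 125), (-86, 126), (-84, 128), (-82, 131), (-80, 134), (-78, 136), (-76, 133), (-74, 115), (-72, 79), (-70, 40), (-68, 21), (-66, 17), (-64, 16)]
fin_top
x- [(-140, 128), (-138, 129), (-136, 129), (-134, 129), (-132, 129), (-130, 128), (-128, 127), (-126, 126), (-124, 112), (-122, 89), (-120, 53), (-118, 28), (-116, 19), (-114, 17), (-112, 18)]
x+ [(110, 16), (112, 16), (114, 16), (116, 17), (118, 18), (120, 28), (122, 54), (124, 89), (126, 111), (128, 119), (130, 120), (132, 121), (134, 121), (136, 121), (138, 121)]
y+ [(62, 16), (64, 17), (66
[... 938 characters left out ...]
 28), (45, 31), (47, 39), (49, 52), (51, 69), (53, 84), (55, 94), (57, 100), (59, 106), (61, 115), (63, 124), (65, 129), (67, 125), (69, 115)]
rim y- [(-70, 136), (-68, 113), (-66, 96), (-64, 96), (-62, 106), (-60, 120), (-58, 128), (-56, 131), (-54, 128), (-52, 122), (-50, 111), (-48, 97), (-46, 79), (-44, 64), (-42, 52), (-40, 43), (-38, 36), (-36, 31)]
rim x+ (-0.045, -0.02) [(84, 38), (86, 46), (88, 57), (90, 74), (92, 85), (94, 90), (96, 81), (98, 71), (100, 67), (102, 73), (104, 88), (106, 105), (108, 121), (110, 130)]
rim x+ (0.02, 0.045) [(84, 32), (86, 38), (88, 49), (90, 64), (92, 76), (94, 80), (96, 76), (98, 67), (100, 62), (102, 65), (104, 78), (106, 95), (108, 113), (110, 127)]
```

Run:
```python
import rec
from rec import *
def peaks(nm,P):
    rec.M=P; im=cv2.imread(f"pics/{nm}.png")
    out=[]
    for z,exp,lats in [(.05,-.0975,[(-.045,-.027),(.027,.045)]),(.04,.036,[(.0,.02),(.027,.045)]),(.05,.0975,[(-.02,.02),(.027,.045)])]:
        r,g=rectify(im,z); V=cv2.cvtColor(r,cv2.COLOR_BGR2GRAY).astype(float)
        for l in lats:
            p=V[(g>=l[0])&(g<=l[1])].mean(0); k=np.where(abs(g-exp)<.012)[0]; q=p[k]-p[k].min()
            out.append((exp,l,[int(v) for v in p[k]][::2]))
            i=k[np.argmax(p[k])]; print(nm,z,exp*1000,l,"peak off mm",round((g[i]-exp)*1000,1), "max",int(p[i]))
    for s,exp in ((-.0525,-.0525),(.0525,.0525)):
        pass
t=.046; peaks("ref_top",(.5088-.119*np.sin(t),-.3005+.119*np.cos(t),np.pi/2+t))
peaks("fin_top",(.4615,-.3285,1.604))
t=-.036; cv2  # initial pose not stored raw except top0
peaks("top0",(.4502-.119*np.sin(t),-.4521+.119*np.cos(t),np.pi/2+t))
```

```text
ref_top 0.05 -97.5 (-0.045, -0.027) peak off mm -11.5 max 189
ref_top 0.05 -97.5 (0.027, 0.045) peak off mm -9.5 max 134
ref_top 0.04 36.0 (0.0, 0.02) peak off mm 4.0 max 158
ref_top 0.04 36.0 (0.027, 0.045) peak off mm 1.0 max 114
ref_top 0.05 97.5 (-0.02, 0.02) peak off mm -11.5 max 127
ref_top 0.05 97.5 (0.027, 0.045) peak off mm 11.5 max 137
fin_top 0.05 -97.5 (-0.045, -0.027) peak off mm -4.5 max 102
fin_top 0.05 -97.5 (0.027, 0.045) peak off mm -4.5 max 107
fin_top 0.04 36.0 (0.0, 0.02) peak off mm -4.0 max 116
fin_top 0.04 36.0 (0.027, 0.045) peak off mm -5.0 max 97
fin_top 0.05 97.5 (-0.02, 0.02) peak off mm 11.5 max 122
fin_top 0.05 97.5 (0.027, 0.045) peak off mm 11.5 max 125
top0 0.05 -97.5 (-0.045, -0.027) peak off mm -11.5 max 119
top0 0.05 -97.5 (0.027, 0.045) peak off mm -2.5 max 116
top0 0.04 36.0 (0.0, 0.02) peak off mm 0.0 max 88
top0 0.04 36.0 (0.027, 0.045) peak off mm 0.0 max 91
top0 0.05 97.5 (-0.02, 0.02) peak off mm 11.5 max 92
top0 0.05 97.5 (0.027, 0.045) peak off mm 0.5 max 89
```

```bash
python3 -c "
from mv import *
plan([(.47,-.2,.43,30,.1),(.4655,-.4474,.42,1.9,.1)],2)"
```

```text
now [0.464  0.1751 0.4266] [-1.794e+02 -1.000e-01  6.710e+01] F [-0.7  0.3 -1.1] open 0.047 t 45.8333
20 [0.1,-0.208,0.092,-0.003,0,0,0.019,0.1,-0.202,0.104,-0.003,0,0,0.019,0.1,-0.196,0.116,-0.004,0,0,0.019,0.1,-0.188,0.127,-0.003,0,0,0.019,0.1,-0.18,0.138,-0.004,0,0,0.019,0.1,-0.172,0.149,-0.003,-0.001,0,0.018,0.1,-0.163,0.158,-0.003,0,0,0.019,0.1,-0.153,0.168,-0.003,-0.001,0,0.019,0.1,-0.143,0.177,-0.002,0,0,0.018,0.1,-0.133,0.185,-0.003,-0.001,0,0.019,0.1,-0.122,0.192,-0.002,0,0.001,0.018,0.1,-0.121,0.202,0.009,0,0,0.022,0.1,-0.107,0.21,0.009,0,0,0.022,0.1,-0.093,0.217,0.01,0,0,0.022,0.1,-0.077,0.222,0.009,0,0,0.023,0.1,-0.061,0.228,0.01,0,0,0.022,0.1,-0.045,0.231,0.009,0,0,0.023,0.1,-0.029,0.234,0.01,0,0,0.022,0.1,0,0,0,0,0,0,0.1,0,0,0,0,0,0.0]
```

Call:
{"method": "play_rows", "body": {"plan": [0.1,-0.208,0.092,-0.003,0,0,0.019,0.1,-0.202,0.104,-0.003,0,0,0.019,0.1,-0.196,0.116,-0.004,0,0,0.019,0.1,-0.188,0.127,-0.003,0,0,0.019,0.1,-0.18,0.138,-0.004,0,0,0.019,0.1,-0.172,0.149,-0.003,-0.001,0,0.018,0.1,-0.163,0.158,-0.003,0,0,0.019,0.1,-0.153,0.168,-0.003,-0.001,0,0.019,0.1,-0.143,0.177,-0.002,0,0,0.018,0.1,-0.133,0.185,-0.003,-0.001,0,0.019,0.1,-0.122,0.192,-0.002,0,0.001,0.018,0.1,-0.121,0.202,0.009,0,0,0.022,0.1,-0.107,0.21,0.009,0,0,0.022,0.1,-0.093,0.217,0.01,0,0,0.022,0.1,-0.077,0.222,0.009,0,0,0.023,0.1,-0.061,0.228,0.01,0,0,0.022,0.1,-0.045,0.231,0.009,0,0,0.023,0.1,-0.029,0.234,0.01,0,0,0.022,0.1,0,0,0,0,0,0,0.1,0,0,0,0,0,0]}}

```text
time_s: 47.5
tcp_pos: [0.4643, -0.4501, 0.4183]
eef_rot: [-3.139, 0.001, 0.029]
ft_force: [-0.1, 0.3, 0.6]
opening: 0.047
finger_force: 0.0
```

Call:
{"method": "play_rows", "body": {"plan": [0.1,0,0,0.22,0,0,0,0.1,0,0,0.22,0,0,0,0.1,0,0,0.22,0,0,0,0.1,0,0,0.15,0,0,0,0.1,0,0,0,0,0,0,0.1,0,0,0,0,0,0]}}

```text
time_s: 48.0
tcp_pos: [0.4666, -0.4454, 0.2978]
eef_rot: [-3.138, 0.001, 0.036]
ft_force: [-1.2, -0.0, 0.4]
opening: 0.0469
finger_force: 0.0
```

```bash
python3 -c "
from mv import *
plan([(.4655,-.4474,.236,1.9,.1)],2,step=.018)"
```

```text
now [ 0.4666 -0.4454  0.2978] [-179.8    0.     2.1] F [-1.2 -0.   0.4] open 0.0469 t 48.0
6 [0.1,-0.002,0.004,0.103,0,0,0,0.1,-0.002,0.003,0.103,0,0,0,0.1,-0.002,0.004,0.103,-0.001,0,0.001,0.1,-0.002,0.003,0.103,0,0,0,0.1,0,0,0,0,0,0,0.1,0,0,0,0,0,0.0]
```

Call:
{"method": "play_rows", "body": {"plan": [0.1,-0.002,0.004,0.103,0,0,0,0.1,-0.002,0.003,0.103,0,0,0,0.1,-0.002,0.004,0.103,-0.001,0,0.001,0.1,-0.002,0.003,0.098,0,0,0,0.1,0,0,0,0,0,0,0.1,0,0,0,0,0,0,-1,0,0,0,0,0,0,-1,0,0,0,0,0,0,-1,0,0,0,0,0,0,-1,0,0,0,0,0,0,-1,0,0,0,0,0,0,-1,0,0,0,0,0,0,-1,0,0,0,0,0,0], "grip_force": 30}}

```text
time_s: 49.08
tcp_pos: [0.4665, -0.4488, 0.2392]
eef_rot: [3.138, -0.003, 0.033]
ft_force: [-0.5, -0.4, 6.3]
opening: 0.0113
finger_force: 30.9
```

```bash
cat > meas.py <<'E'
import rec
from rec import *
def meas(img):
    rec.M=(.4615,-.3285,1.604); rec.c=optics.camera("top") if img is None else rec.c
    im=rec.c["img"] if img is None else img
    o=[]
    for z,exp,lats in [(.04,.036,[(-.04,-.027),(0,.02),(.027,.045)]),(.05,.0975,[(-.02,.02),(.027,.045)])]:
        r,g=rectify(im,z); V=cv2.cvtColor(r,cv2.COLOR_BGR2GRAY).astype(float)
        for l in lats:
            p=V[(g>=l[0])&(g<=l[1])].mean(0); k=np.where(abs(g-exp)<.008)[0]; i=k[np.argmax(p[k])]; o.append((exp,l,round((g[i]-exp)*1000,1)))
    print(o)
E
python3 -c "
from meas import *
print(readout.read_state()['tcp_pos']); meas(None); meas(cv2.imread('pics/fin_top.png'))"
```

```text
[ 0.46655026 -0.44876078  0.23919467]
[(0.036, (-0.04, -0.027), np.float64(-4.0)), (0.036, (0, 0.02), np.float64(-4.0)), (0.036, (0.027, 0.045), np.float64(-5.0)), (0.0975, (-0.02, 0.02), np.float64(-4.5)), (0.0975, (0.027, 0.045), np.float64(7.5))]
[(0.036, (-0.04, -0.027), np.float64(-4.0)), (0.036, (0, 0.02), np.float64(-4.0)), (0.036, (0.027, 0.045), np.float64(-5.0)), (0.0975, (-0.02, 0.02), np.float64(-4.5)), (0.0975, (0.027, 0.045), np.float64(7.5))]
```

Call:
{"method": "play_rows", "body": {"plan": [-1,0,-0.015,0,0,0,0,-1,0,-0.016,0,0,0,0,-1,0,0,0,0,0,0,-1,0,0,0,0,0,0,-1,0,0,0,0,0,0]}}

```text
time_s: 49.6
tcp_pos: [0.466, -0.4456, 0.2392]
eef_rot: [3.135, -0.003, 0.032]
ft_force: [0.6, -4.7, 6.0]
opening: 0.0115
finger_force: 30.9
```

```bash
python3 -c "
from meas import *
meas(None);print(readout.read_state()['tcp_pos'])"
```

```text
[(0.036, (-0.04, -0.027), np.float64(-1.0)), (0.036, (0, 0.02), np.float64(-1.0)), (0.036, (0.027, 0.045), np.float64(-2.0)), (0.0975, (-0.02, 0.02), np.float64(-1.5)), (0.0975, (0.027, 0.045), np.float64(-1.5))]
[ 0.46594519 -0.44556506  0.23916152]
```

Call:
{"method": "play_rows", "body": {"plan": [-0.2,0,0,0,0,0,0,-0.2,0,0,0,0,0,0,-0.2,0,0,0,0,0,0,-0.2,0,0,0,0,0,0,-0.2,0,0,-0.1,0,0,0,-0.2,0,0,-0.2,0,0,0,-0.2,0,0,-0.22,0,0,0,-0.2,0,0,-0.22,0,0,0,-0.2,0,0,-0.22,0,0,0,-0.2,0,0,0,0,0,0,-0.2,0,0,0,0,0,0]}}

```text
time_s: 50.62
tcp_pos: [0.4663, -0.4432, 0.3837]
eef_rot: [3.137, -0.004, 0.033]
ft_force: [0.6, -0.1, -0.6]
opening: 0.0343
finger_force: 0.0
```

```bash
python3 -c "
from meas import *
meas(None);s=readout.read_state();print(s['tcp_pos'],s['time_s'])"
```

```text
[(0.036, (-0.04, -0.027), np.float64(-1.0)), (0.036, (0, 0.02), np.float64(-1.0)), (0.036, (0.027, 0.045), np.float64(-2.0)), (0.0975, (-0.02, 0.02), np.float64(-1.5)), (0.0975, (0.027, 0.045), np.float64(-1.5))]
[ 0.46545551 -0.44297104  0.37999132] 50.7167
```

```bash
python3 -c "
from mv import *
plan([(.466,-.40,.43,12,-1),(.5015,-.0685,.43,92.5,-1),(.5015,-.0685,.395,92.5,-1)],2)"
```

```text
now [ 0.4655 -0.443   0.38  ] [180.    0.    1.9] F [-0.2  0.3 -1.1] open 0.0341 t 50.7167
18 [-1,0.006,-0.143,-0.167,0,0,-0.028,-1,0.019,-0.142,-0.166,0,0,-0.028,-1,0.053,-0.163,0,0,0,-0.034,-1,0.07,-0.156,0,0,0,-0.034,-1,0.086,-0.148,0,0,0,-0.034,-1,0.102,-0.137,0,0,0,-0.035,-1,0.116,-0.125,0,0,0,-0.034,-1,0.129,-0.112,0,0,0,-0.035,-1,0.14,-0.098,0,0,0,-0.034,-1,0.15,-0.082,0,0,0,-0.035,-1,0.158,-0.065,0,0,0,-0.034,-1,0.164,-0.048,0,0,0,-0.035,-1,0.169,-0.03,0,0,0,-0.034,-1,0.171,-0.011,-0.001,0,0,-0.035,-1,0.17,0.007,0,0,0,-0.034,-1,0,0,0.233,0,0,0,-1,0,0,0,0,0,0,-1,0,0,0,0,0,0.0]
```

Call:
{"method": "play_rows", "body": {"plan": [-1,0.006,-0.143,-0.167,0,0,-0.028,-1,0.019,-0.142,-0.166,0,0,-0.028,-1,0.053,-0.163,0,0,0,-0.034,-1,0.07,-0.156,0,0,0,-0.034,-1,0.086,-0.148,0,0,0,-0.034,-1,0.102,-0.137,0,0,0,-0.035,-1,0.116,-0.125,0,0,0,-0.034,-1,0.129,-0.112,0,0,0,-0.035,-1,0.14,-0.098,0,0,0,-0.034,-1,0.15,-0.082,0,0,0,-0.035,-1,0.158,-0.065,0,0,0,-0.034,-1,0.164,-0.048,0,0,0,-0.035,-1,0.169,-0.03,0,0,0,-0.034,-1,0.171,-0.011,0,0,0,-0.035,-1,0.17,0.007,0,0,0,-0.034,-1,0,0,0,0,0,0,-1,0,0,0,0,0,0,-1,0,0,0,0,0,0]}}

```text
time_s: 52.22
tcp_pos: [0.5014, -0.0697, 0.4292]
eef_rot: [-3.14, 0.001, 1.612]
ft_force: [1.0, -0.4, -0.3]
opening: 0.0002
finger_force: 0.0
```

```bash
python3 -c "
from mv import *
plan([(.5015,-.0685,.395,92.5,-1,.02),(.5015,-.0685,.381,92.5,-1,.005)],2)"
```

```text
now [ 0.5014 -0.0697  0.4292] [-1.799e+02  1.000e-01  9.230e+01] F [ 1.  -0.4 -0.3] open 0.0002 t 52.2167
7 [-1,0.004,0.001,0.114,0,0,0,-1,0.004,0.001,0.114,-0.001,0,-0.001,-1,0,0,0.031,0,0,0,-1,0,0,0.031,0,0,0,-1,0,-0.001,0.032,0,0,0,-1,0,0,0,0,0,0,-1,0,0,0,0,0,0.0]
```

Call:
{"method": "play_rows", "body": {"plan": [-1,0.004,0,0.114,0,0,0,-1,0.004,0,0.114,0,0,0,-1,0,0,0.031,0,0,0,-1,0,0,0.031,0,0,0,-1,0,0,0.032,0,0,0,-1,0,0,0,0,0,0,-1,0,0,0,0,0,0]}}

```text
time_s: 52.8
tcp_pos: [0.5023, -0.0683, 0.3835]
eef_rot: [3.139, 0.003, 1.612]
ft_force: [0.3, -0.9, 2.7]
opening: 0.0001
finger_force: 1.9
```

Call:
{"method": "play_rows", "body": {"plan": [-1,0,0,-0.12,0,0,0,-1,0.175,0,0,0,0,0,-1,0.175,0,0,0,0,0,-1,0,0,0,0,0,0,-1,0,0,0.06,0,0,0,-1,0,0,0.03,0,0,0,-1,0,0,0.03,0,0,0,-1,0,0,0,0,0,0,-1,0,0,0,0,0,0]}}

```text
time_s: 53.55
tcp_pos: [0.5002, -0.0164, 0.3834]
eef_rot: [3.138, 0.002, 1.611]
ft_force: [-1.8, -0.5, 9.4]
opening: -0.0005
finger_force: 4.6
```

Call:
{"method": "play_rows", "body": {"plan": [-1,0,0,-0.12,0,0,0,-1,0.175,0,0,0,0,0,-1,0.175,0,0,0,0,0,-1,0,0,0,0,0,0,-1,0,0,0.06,0,0,0,-1,0,0,0.03,0,0,0,-1,0,0,0.03,0,0,0,-1,0,0,0,0,0,0,-1,0,0,0,0,0,0]}}

```text
time_s: 54.3
tcp_pos: [0.4981, 0.0358, 0.3834]
eef_rot: [3.139, 0.002, 1.61]
ft_force: [-1.2, -0.1, 10.8]
opening: -0.0001
finger_force: 5.6
```

Call:
{"method": "play_rows", "body": {"plan": [-1,0,0,-0.2,0,0,0,-1,0,0,-0.2,0,0,0,-1,0.2,-0.05,0,0,0,0,-1,0.2,-0.05,0,0,0,0,-1,0.2,0,0,0,0,0,-1,0.2,0,0,0,0,0,-1,0,0,0,0,0,0,-1,0,0,0,0,0,0]}}

```text
time_s: 54.97
tcp_pos: [0.4771, 0.1569, 0.4411]
eef_rot: [-3.141, 0.002, 1.615]
ft_force: [0.8, -0.4, 0.0]
opening: -0.0001
finger_force: 0.0
```

```bash
python3 -c "
from meas import *
meas(None)
F=(.5004,-.0425,.0441)
im=rec.c['img']; u=w2px(rec.c,tf(F,[(0,-.13+.052*i,.14) for i in range(6)])).round().astype(int); print([int(im[b,a].mean()) for a,b in u])
a=cv2.imread('pics/fin_top.png')[170:250,340:420].astype(int); print(abs(a-im[170:250,340:420]).mean())"
```

```text
[(0.036, (-0.04, -0.027), np.float64(-1.0)), (0.036, (0, 0.02), np.float64(-1.0)), (0.036, (0.027, 0.045), np.float64(-2.0)), (0.0975, (-0.02, 0.02), np.float64(-1.5)), (0.0975, (0.027, 0.045), np.float64(-1.5))]
[240, 238, 59, 61, 58, 239]
3.7411979166666667
```

Cells 0, 1 and 5 show the white gate, cells 2 to 4 show black caps, and the tray hasn't moved.

```bash
python3 -c "
from rig import env
print(env.job_done())"
```

```text
the job is handed in; nothing more can be done
None
```

The job is handed in (no verdict was returned): three loose canisters were there and now stand capped in cells 2–4, both old canisters dropped through the bottom into the tray, the gate is shut to its stop, and the tray is back on its mat, square and within about 2 mm of centre along its length.

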